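# Dry-fit a wooden toy train for gluing

## Robot

A 6-joint arm with a two-finger parallel gripper is mounted at the origin on the work surface. World frame = base frame: x ahead of the robot, y to its left, z up, the work surface at z = 0. Lengths are in m, angles in rad, forces in N, time in s.
With the tool pointing down it reaches from about 0.3 to 0.825 m from the base axis. Payload 5.4 kg.
Tool frame: the origin (TCP) lies midway between the tips of the shut fingers; the grasp point (between the pads) lies 19 mm behind it; x points along the fingers, y is the direction in which the jaws open and shut, and the axes are right-handed (so a half turn about x gives the same grasp; the last joint's range is limited). The gripper opens to 92 mm and grips with 3 to 60 N. Pads are 20 mm wide; open, the fingers measure 128 mm over their backs; the gripper's body (75 mm by 189 mm) begins 69 mm behind the grasp point.
Start: joints at [0.972, 0.158, 1.597, -0, 1.386, -0.21], TCP at [0.218, 0.532, 0.215] pointing down, gripper open.
Joint ranges: [-2.91, 2.91], [-0.94, 2.29], [0.18, 2.7], [-1.29, 4.43], [0.17, 2.64], [-3, 3]. Speed limits (rad/s): [2.57, 2.57, 3.14, 3.14, 3.14, 3.14].

## Interface

Orientations are given as a unit quaternion [w, x, y, z].
In Python, from cell import * gives the robot as it stands.
- The arm moves only by the tool carry_out, never from a script. Its argument "commands" is text: rows parted by semicolons, each of 5 numbers parted by spaces: the opening, from 0 (shut) to 1 (fully open), then the shift along the tool's x, y, z in m, then the turn about the tool's x in degrees. In form: fingers dx dy dz twist; .... A call has 1 to 12 rows; each row shifts and turns the pose as measured when the row begins, along the tool's axes as they then stand; what a row does not reach is not made up. A row lasts 1/10 s, in which the tool goes at most 50 mm and 8.59 degrees, less where a joint would pass 70% of its speed; a pose out of reach is approached as far as the arm can. A call is refused whole if a number of a shift passes 0.05 or a number of a turn 8.59, either way. A call with a gripper value outside its range is refused whole. The fingers move at their own pace and stop on an object; the grip force is fixed at half the most. Time passes only in rows, so rows that do not move let the fingers close. It gives the time, the measured TCP pose, the force and the opening at its end, in the units of the state.
- read_state(): the state, without advancing time (a new reading comes with each control period).
- get_image(name): name is "scene" or "top" or "wrist"; returns the picture (400x640x3 uint8, red, green, blue); there is no depth.
- get_calibration(name): a dict with "fx", "fy", "cx", "cy" (pixels), "rvec" (rotation vector, rad) and "tvec" (3), from world to camera coordinates, as OpenCV has them. Camera axes: x right, y down, z forward; pixel columns grow to the right and rows downward; lengths in m; the calibration is good to about 2 mm. A picture is of the moment at which its call begins: read the wrist's pose just before it. get_calibration takes no time and is no camera call; for the wrist camera it gives the pose at the moment of the call.
- finish_job(): hands the job in, once; it reports no verdict.
The state is a dict: "t": time; "q": joint angles; "joint_velocities": joint speeds; "joint_torque": joint torques, N m; "tcp_pos": TCP position; "eef_rot": TCP orientation; "wrist_force": force on the tool from outside, world axes, zero at the start; "wrist_torque": the same for the moment, N m; "gripper_width": finger opening in m.
Only numpy, scipy, OpenCV 4.12 (cv2) and the standard library are available. Lean on these libraries where they do the work, as an engineer would, in place of code of your own. Each camera call takes 0.05 s, during which the arm holds its last target. There are 200 camera calls.

## Task

Dry-fit the toy train: on the long chassis lay the boiler lengthwise, flat side down, one end flush with the front of the deck (the cow-catcher end), and close up behind it (a few millimetres' gap at most) stand the cab with its see-through opening running fore and aft. Then stand the chimney on the boiler's front circle and the dome on its rear circle, between chimney and cab, and set the wagon box, open side up, squarely on the short chassis. Leave everything centred on its deck, upright and still, and do not knock over the glue jar.

Things in the scene. Friction and masses are not known exactly. Their poses are not given: they have to be found in the camera images.
- boiler_c (a point): Wooden toy-locomotive boiler, loose, lying flat side down: 110 mm long (its x), 48 mm wide (y), 50 mm high, round-sided with a flat 32 mm wide strip along the top that carries two drawn circles of 31 mm diameter at 30 mm either side of the middle. Both ends alike, either may be the front. Point: centre, 25 mm above its underside; z up.
- cab_c (a point): Wooden toy-locomotive cab, loose, upright: a block 50 mm long (x), 56 mm wide (y), 75 mm high with a dark flat roof; a see-through opening (36 mm wide, 40 mm high) runs through it along x; the two plain sides (+y and -y) each bear a dark round window. Both ends alike. Point: centre, 37.5 mm above its underside; z up.
- chimney_c (a point): Turned dark wooden chimney, loose, upright: plain rod 24 mm in diameter with a 29 mm foot (5 mm high) and a black bore drawn on top, 52 mm high in all. Point: centre, 26 mm above its underside; z up.
- dome_c (a point): Turned wooden steam dome, loose, upright: 30 mm diameter cylinder to 22 mm height, rounded over at the top, 35 mm high in all. Point: centre, 17.5 mm above its underside; z up.
- wagon_box_c (a point): Open-topped plywood wagon box, loose, open side up: 90 mm long (x), 54 mm wide (y), 40 mm high, walls 7 mm. Both ends alike. Point: centre of its outer size, 20 mm above its underside; z up.
- loco_chassis: Long six-wheeled locomotive chassis on a 225 x 90 mm plywood board, fixed. Flat deck 170 mm long (x) by 60 mm wide (y), top 60 mm above the bench. Origin: on the bench under the deck's middle; x points to the front (deck end at x = +85 mm), where a dark sloping cow-catcher sticks out lower than the deck; z up. A dark line across the deck at x = -26.5 mm: boiler ahead, cab behind it.
- wagon_chassis: Short four-wheeled wagon chassis, screwed to a 140 x 90 mm plywood board fixed on the bench (it does not move). Flat wooden deck 100 mm long (x) by 60 mm wide (y), top face 60 mm above the bench, no cow-catcher, both ends alike. Origin: on the bench under the deck's middle; x along the deck; z up.
- glue_jar_c (a point): Loose glue jar standing among the parts, 54 mm diameter, 70 mm high, yellow lid; not to be knocked over. Point: centre, 35 mm above the bench. (Other small unlisted loose pieces up to 65 mm across and 30 mm high lie among the parts: a cork sanding block, a spare wheel, an offcut.)
Things that resemble listed ones, but are neither listed nor needed, are in the scene too. Leave any orange look-alike of the loco_chassis alone.

How it is judged:
At the end, for the whole second after the job is handed in: Boiler (10 mm), cab (centre line 10 mm, gap to boiler 0 to 15 mm) on the long deck; chimney and dome on the boiler (15 mm along, 10 mm across); wagon box on the short deck (12 mm along, 10 mm across); all in line within 0.15 rad, upright, released, at rest; glue jar standing (x of boiler_c in the frame of loco_chassis between 0.02 and 0.04 m and y of boiler_c in the frame of loco_chassis between -0.01 and 0.01 m and z of boiler_c in the frame of loco_chassis between 0.079 and 0.091 m and horizontal distance between cab_c and boiler_c between 0.077 and 0.096 m and x of cab_c in the frame of loco_chassis between -0.075 and -0.042 m and y of cab_c in the frame of loco_chassis between -0.01 and 0.01 m and z of cab_c in the frame of loco_chassis between 0.0915 and 0.1035 m and x of chimney_c in the frame of loco_chassis between 0.045 and 0.075 m and y of chimney_c in the frame of boiler_c between -0.01 and 0.01 m and z of chimney_c in the frame of loco_chassis between 0.13 and 0.142 m and x of dome_c in the frame of loco_chassis between -0.015 and 0.015 m and y of dome_c in the frame of boiler_c between -0.01 and 0.01 m and z of dome_c in the frame of loco_chassis between 0.1215 and 0.1335 m and x of wagon_box_c in the frame of wagon_chassis between -0.012 and 0.012 m and y of wagon_box_c in the frame of wagon_chassis between -0.01 and 0.01 m and z of wagon_box_c in the frame of wagon_chassis between 0.074 and 0.086 m and angle between the x axis of each of boiler_c, cab_c and the x axis of loco_chassis, either way round below 0.15 rad and angle between the x axis of wagon_box_c and the x axis of wagon_chassis, either way round below 0.15 rad and angle between each of boiler_c, cab_c, chimney_c, dome_c, wagon_box_c's own z axis and vertical below 0.1 rad and linear speed of each of boiler, cab, chimney, dome, wagon_box below 0.02 m/s and angle between glue_jar_c's own z axis and vertical below 0.3 rad); the robot touches nothing.
It fails at once if the glue jar is knocked over (angle between glue_jar_c's own z axis and vertical above 0.6 rad).
It also fails if it takes over 134 s, if anything falls off the work surface, if the arm or the gripper's body presses on something with over 40 N, if the wrist force passes 120 N, or if a joint passes its speed limit or range.

## Working session

There is one attempt and no reset: what is moved stays moved. The work goes in short steps, Python scripts to look and compute and a tool call to move; the robot and the scene stay as the last step left them, time stands still between calls to the robot, and variables do not carry over. Pictures are saved under pics/ and viewed, about 12 in all and at most 16, crops included, and the job is handed in when it is done.

Besides the shell and the picture viewer there is one more tool, called after "Emit:" as name(argument=value, ...) on one line, values as JSON. carry_out: Moves the arm, as the interface text tells. Its arguments: {"type":"object","properties":{"commands":{"type":"string"}},"required":["commands"]}

```bash
mkdir -p pics; ls; python3 - <<'E'
from cell import *
import cv2
s=read_state(); print(s)
for n in ("scene","top"):
    im=get_image(n); cv2.imwrite(f"pics/{n}0.png",cv2.cvtColor(im,cv2.COLOR_RGB2BGR)); print(n,get_calibration(n))
E
```

```text
pics
{'t': 0.0, 'q': array([ 9.71899120e-01,  1.59069071e-01,  1.59822541e+00, -2.84979942e-05,
        1.38620216e+00, -2.10102555e-01]), 'joint_velocities': array([ 0.00046704, -0.00021501,  0.00016531, -0.00102337, -0.00120792,
       -0.0001199 ]), 'joint_torque': array([-9.37195546e-04, -3.85577524e+01, -3.22107947e+01,  7.00941263e-02,
        3.77966068e-02, -1.46383895e-04]), 'tcp_pos': array([0.21763284, 0.53154076, 0.2136111 ]), 'eef_rot': array([ 0.69353213,  0.13597091,  0.69404378, -0.13721637]), 'wrist_force': array([ 0.43254309, -0.49333201,  0.03791653]), 'wrist_torque': array([-0.00178166,  0.01258508,  0.01027937]), 'gripper_width': 0.09197542702330043}
scene {'fx': 362.22434111114353, 'fy': 362.22434111114353, 'cx': 323.0234190512501, 'cy': 207.05379504766253, 'rvec': array([ 0.90230287,  2.60012438, -0.97012923]), 'tvec': array([ 0.34805812, -0.1615904 ,  1.11681431])}
top {'fx': 418.63893198458965, 'fy': 418.63893198458965, 'cx': 318.9686857954881, 'cy': 194.8082356063778, 'rvec': array([ 2.19144116, -2.02473464,  0.20022006]), 'tvec': array([-0.03058934,  0.45019019,  1.01572761])}
```

View pics/top0.png

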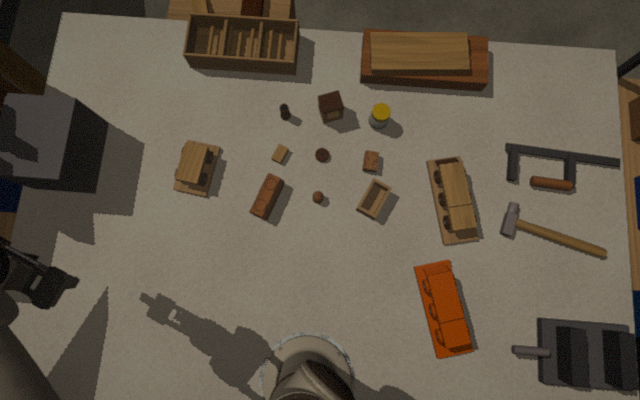

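View pics/scene0.png

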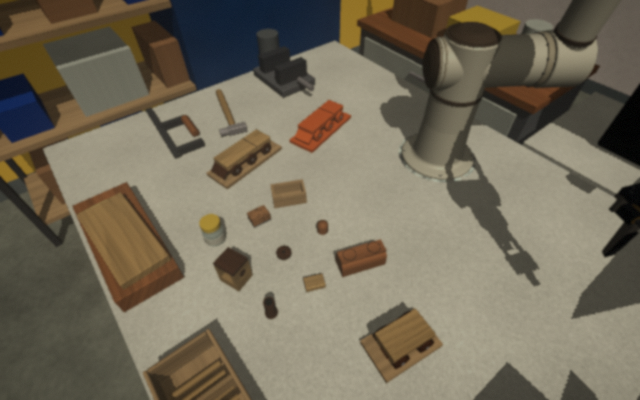

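The top view shows: boiler (267,197), cab (331,107), chimney (285,112), dome (318,197), box (374,198), jar (380,115), long chassis (453,198), short chassis (198,166). Look-alikes are the orange chassis (443,310), the crate at (243,43), the wheel (322,155), the offcut (280,154) and the cork (371,161).

```bash
cat > h.py <<'E'
import numpy as np, cv2
from cell import *
from scipy.spatial.transform import Rotation as R
def rot(s): 
    q=s["eef_rot"]; return R.from_quat([q[1],q[2],q[3],q[0]]).as_matrix()
def ray(px,cal,z):
    "pixels (N,2) -> world xy on plane z"
    px=np.atleast_2d(px).astype(float)
    K=np.array([[cal["fx"],0,cal["cx"]],[0,cal["fy"],cal["cy"]],[0,0,1]])
    M=R.from_rotvec(cal["rvec"]).as_matrix(); c=-M.T@cal["tvec"]
    d=np.c_[px,np.ones(len(px))]@np.linalg.inv(K).T@M
    return (c+d*((z-c[2])/d[:,2])[:,None])[:,:2]
def proj(p,cal):
    K=np.array([[cal["fx"],0,cal["cx"]],[0,cal["fy"],cal["cy"]],[0,0,1]])
    return cv2.projectPoints(np.atleast_2d(p).astype(float),cal["rvec"],cal["tvec"],K,None)[0][:,0]
def snap(n,f):
    cal=get_calibration(n); im=cv2.cvtColor(get_image(n),cv2.COLOR_RGB2BGR); cv2.imwrite(f"pics/{f}.png",im); return im,cal
def yaw(s):
    "world direction of tool y, degrees"
    y=rot(s)[:,1]; return np.degrees(np.arctan2(y[1],y[0]))
def go(x,y,z,ang=None):
    "tool-axes move from here to x,y,z; ang: wanted world direction of the jaw axis, deg"
    s=read_state(); M=rot(s); d=np.array([x,y,z])-s["tcp_pos"]
    print("tcp",s["tcp_pos"].round(4),"yaw",yaw(s).round(2),"tilt",M[:,0].round(4),"q",s["q"].round(2),"t",round(s["t"],2),"w",round(s["gripper_width"],4))
    print("tool delta mm",(M.T@d*1000).round(1))
    if ang is not None:
        e=(ang-yaw(s)+90)%180-90; print("twist deg",round(-e,2), "(tool x down: +twist turns yaw negative)")
E
python3 - <<'E'
from h import *
cal=get_calibration("top")
for n,p,z in [("boiler",(267,197),.025),("cab",(331,104),.06),("chim",(285,109),.03),("dome",(318,197),.02),("box",(374,198),.03),("jar",(381,112),.06),("loco",(455,198),.06),("wagon",(198,164),.06),("orange",(445,308),.05),("wheel",(322,155),.01),("offcut",(280,154),.01),("cork",(371,161),.02)]:
    r=ray(p,cal,z)[0]; print(n,r.round(3),np.hypot(*r).round(3))
print("boiler ends",ray([(275,178),(258,214)],cal,.025), "loco ends",ray([(447,158),(467,236)],cal,.06))
go(.45,.1,.4)
a=cv2.imread("pics/top0.png"); b=cv2.imread("pics/scene0.png")
f=lambda im,x,y,w,h:cv2.resize(im[y:y+h,x:x+w],(400,300),interpolation=cv2.INTER_CUBIC)
cv2.imwrite("pics/c1.png",np.vstack([np.hstack([f(a,400,150,133,100),f(a,240,90,160,120)]),np.hstack([f(b,180,120,133,100),f(b,350,290,133,100)])]))
E
```

```text
boiler [0.439 0.139] 0.461
cab [ 0.692 -0.007] 0.692
chim [0.682 0.115] 0.691
dome [0.45  0.008] 0.45
box [ 0.457 -0.136] 0.477
jar [ 0.68  -0.139] 0.694
loco [ 0.467 -0.334] 0.574
wagon [0.504 0.318] 0.596
orange [ 0.199 -0.317] 0.374
wheel [0.567 0.006] 0.567
offcut [0.561 0.119] 0.574
cork [ 0.558 -0.124] 0.572
boiler ends [[0.49098658 0.12334002]
 [0.39307451 0.15725982]] loco ends [[ 0.56901031 -0.31212361]
 [ 0.37413922 -0.36447434]]
tcp [0.2177 0.5316 0.2137] yaw 67.72 tilt [-9.0e-04 -1.4e-03 -1.0e+00] q [ 0.97  0.16  1.6  -0.    1.39 -0.21] t 0.1 w 0.092
tool delta mm [-185.9 -311.6  378.5]
```

View pics/c1.png

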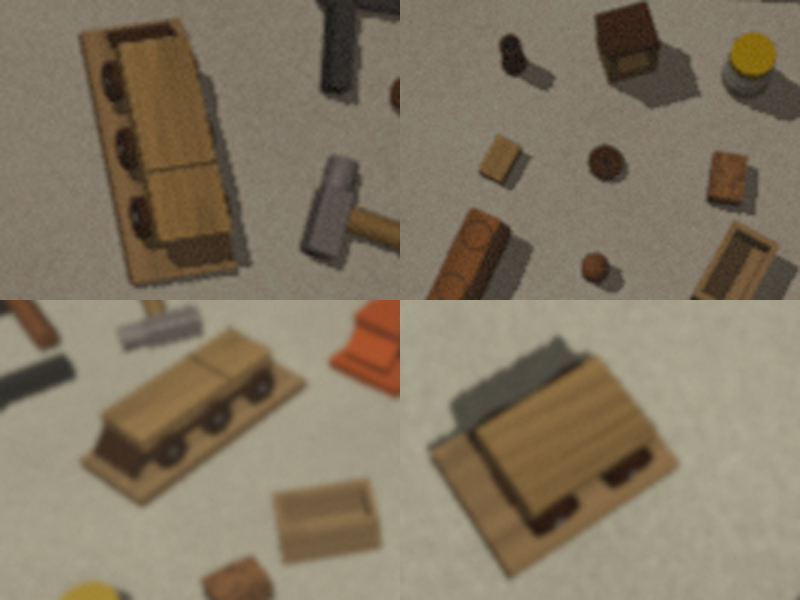

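The long chassis's front is its far end: cow-catcher at crop (140,30), dark line nearer the rear. The parts match the descriptions, so I'll go above them.

Emit:
carry_out(commands="1 -0.017 -0.028 0.035 0;1 -0.017 -0.028 0.035 0;1 -0.017 -0.028 0.035 0;1 -0.017 -0.028 0.035 0;1 -0.017 -0.028 0.035 0;1 -0.017 -0.028 0.035 0;1 -0.017 -0.028 0.035 0;1 -0.017 -0.028 0.035 0;1 -0.017 -0.028 0.035 0;1 -0.017 -0.028 0.035 0;1 -0.017 -0.028 0.035 0;1 0 0 0 0")

```text
t: 1.3
tcp_pos: [0.4635, 0.0837, 0.4014]
eef_rot: [0.692, 0.131, 0.696, -0.139]
wrist_force: [-0.1, 0.3, 0.3]
gripper_width: 0.0918
```

```bash
python3 - <<'E'
from h import *
go(.439,.139,.15,-19)
im,cal=snap("wrist","w1"); print(cal)
E
```

```text
tcp [0.4635 0.0837 0.4014] yaw 67.98 tilt [-0.0091 -0.011  -0.9999] q [-0.07 -0.16  1.55 -0.01  1.76 -1.26] t 1.3 w 0.0918
tool delta mm [251.   45.5 -42.3]
twist deg 86.98 (tool x down: +twist turns yaw negative)
{'fx': 301.6358833585919, 'fy': 301.6358833585919, 'cx': 319.66755299374836, 'cy': 205.1258000461542, 'rvec': array([-2.43039442, -1.64358854, -0.17700049]), 'tvec': array([-0.24610228, -0.45719182,  0.48089205])}
```

View pics/w1.png

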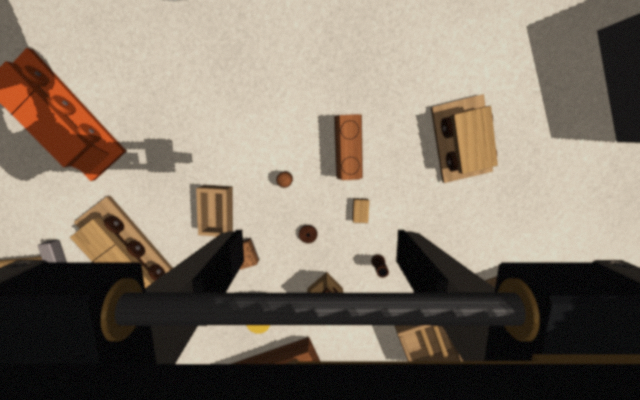

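```bash
python3 - <<'E'
from h import *
im=cv2.imread("pics/w1.png")
cv2.imwrite("pics/c2.png",cv2.resize(im[90:300,190:510],(800,525),interpolation=cv2.INTER_CUBIC))
E
```

```text
(no output)
```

View pics/c2.png

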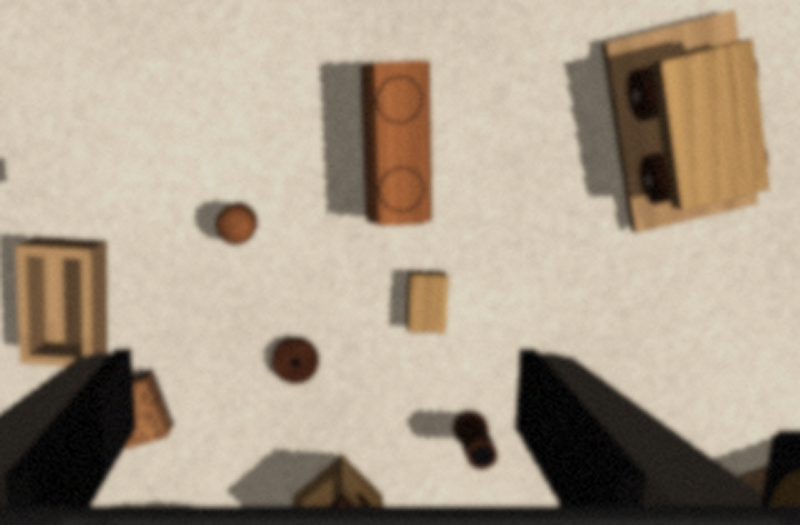

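```bash
python3 - <<'E'
from h import *
cal=get_calibration("wrist")
C=lambda p,z:ray(np.array(p)/2.5+[190,90],cal,z)
b=C([(399,100),(401,189)],.05); d=b[0]-b[1]; print("boiler",b.round(4),b.mean(0).round(4),"60?",np.hypot(*d).round(4),np.degrees(np.arctan2(d[1],d[0])).round(1))
w=C([(663,63),(751,41),(768,188),(682,208)],.06); print("wagon",w.mean(0).round(4),[np.hypot(*(w[i]-w[i-1])).round(4) for i in range(4)])
for d in (w[1]-w[2],w[0]-w[3]): print(np.degrees(np.arctan2(d[1],d[0])).round(1))
w=C([(20,241),(105,241),(106,352),(20,362)],.04); print("box",w.mean(0).round(4),[np.hypot(*(w[i]-w[i-1])).round(4) for i in range(4)])
for d in (w[1]-w[2],w[0]-w[3]): print(np.degrees(np.arctan2(d[1],d[0])).round(1))
print("dome",C((236,222),.02))
E
```

```text
boiler [[0.4131 0.1551]
 [0.4691 0.1356]] [0.4411 0.1454] 60? 0.0593 160.8
wagon [0.5062 0.3414] [np.float64(0.0964), np.float64(0.0563), np.float64(0.0966), np.float64(0.0573)]
172.2
171.6
box [ 0.4547 -0.1208] [np.float64(0.0915), np.float64(0.0611), np.float64(0.0833), np.float64(0.0652)]
154.8
152.8
dome [[0.45067789 0.01590363]]
```

```bash
python3 - <<'E'
from h import *
print(get_calibration("wrist")["rvec"],get_calibration("wrist")["tvec"]); go(.439,.139,.15,-19)
t=cv2.imread("pics/top0.png"); ct=get_calibration("top"); cw=get_calibration("wrist")
w=cv2.imread("pics/w1.png")
def spot(im,x,y,r):
    p=im[y-r:y+r,x-r:x+r].astype(int); sat=p.max(2)-p.min(2)
    m=((sat>45)).astype(np.uint8); M=cv2.moments(m,True); return np.array([M["m10"]/M["m00"]+x-r,M["m01"]/M["m00"]+y-r]),M["m00"]
for n,a,b,z in [("dome",(318,197),(284,179),.018),("offcut",(280,154),(361,210),.015)]:
    A,s1=spot(t,*a,12);B,s2=spot(w,*b,14); print(n,A,s1,B,s2,ray(A,ct,z),ray(B,cw,z))
print(proj([[.4131,.1551,.05],[.4691,.1356,.05],[.5062,.3414,.06]],ct))
cv2.imwrite("pics/c3.png",np.hstack([cv2.resize(t[130:210,160:240],(400,400),interpolation=2),cv2.resize(t[160:230,240:310],(400,400),interpolation=2)]))
E
```

```text
[-2.43094779 -1.64719843 -0.17614406] [-0.24701595 -0.45485513  0.48127162]
tcp [0.4622 0.0858 0.4005] yaw 68.09 tilt [-0.011  -0.0096 -0.9999] q [-0.07 -0.16  1.55 -0.01  1.76 -1.26] t 1.35 w 0.0917
tool delta mm [250.2  44.  -39.8]
twist deg 87.09 (tool x down: +twist turns yaw negative)
dome [316.34042553 195.36170213] 47.0 [284.52840909 179.55113636] 176.0 [[0.45481055 0.01232151]] [[0.45222268 0.01521703]]
offcut [279.20958084 152.71257485] 167.0 [360.89175258 210.90979381] 388.0 [[0.56327941 0.12043318]] [[0.56116739 0.12559096]]
[[258.25485186 204.66529778]
 [268.27602794 183.61900109]
 [188.8534967  162.38327044]]
```

View pics/c3.png

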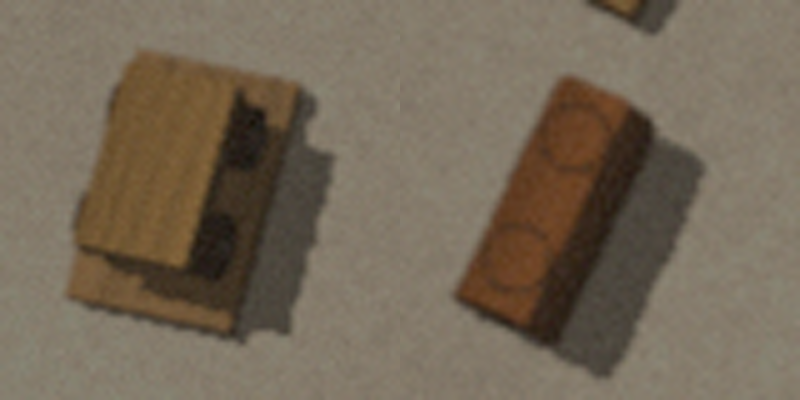

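```bash
cat > cw1.py <<'E'
from h import *
cw=dict(fx=301.6358833585919,fy=301.6358833585919,cx=319.66755299374836,cy=205.1258000461542,rvec=np.array([-2.43039442,-1.64358854,-0.17700049]),tvec=np.array([-0.24610228,-0.45719182,0.48089205]))
ct=get_calibration("top")
C=lambda p,z:ray(np.array(p)/2.5+[190,90],cw,z)
E
python3 - <<'E'
from cw1 import *
b=C([(399,100),(401,189)],.05); print("boiler",b.mean(0)); bt=ray([(271.2,184.2),(260.1,205.2)],ct,.05); print(bt,bt.mean(0))
w=C([(663,63),(751,41),(768,188),(682,208)],.06); print("wagon",w.mean(0)); T=ray(np.array([(138,52),(240,90),(188,266),(78,245)])/5+[160,130],ct,.06); print(T.round(3),T.mean(0))
w=C([(20,241),(105,241),(106,352),(20,362)],.04);print("box",w.mean(0)); print("dome",C((236,222),.018))
d=bt[0]-bt[1];print(np.degrees(np.arctan2(d[1],d[0])))
go(.442,.141,.15,70.5)
E
```

```text
boiler [0.44319395 0.14293293]
[[0.4681759  0.12803873]
 [0.41210714 0.15032635]] [0.44014152 0.13918254]
wagon [0.50874399 0.33916553]
[[0.564 0.353]
 [0.548 0.298]
 [0.454 0.312]
 [0.46  0.369]] [0.50662848 0.33277961]
box [ 0.45635022 -0.12385382]
dome [[0.45278869 0.01281221]]
-21.678078839216063
tcp [0.4622 0.0858 0.4005] yaw 68.09 tilt [-0.011  -0.0096 -0.9999] q [-0.07 -0.16  1.55 -0.01  1.76 -1.26] t 1.35 w 0.0917
tool delta mm [250.1  47.  -37.7]
twist deg -2.41 (tool x down: +twist turns yaw negative)
```

Emit:
carry_out(commands="1 0.04 0.008 -0.0063 -0.4;1 0.04 0.008 -0.0063 -0.4;1 0.04 0.008 -0.0063 -0.4;1 0.04 0.008 -0.0063 -0.4;1 0.04 0.008 -0.0063 -0.4;1 0.04 0.008 -0.0063 -0.4;1 0 0 0 0;1 0 0 0 0")

```text
t: 2.15
tcp_pos: [0.4325, 0.152, 0.1486]
eef_rot: [0.692, 0.113, 0.703, -0.12]
wrist_force: [0.5, 0.7, 0.2]
gripper_width: 0.092
```

```bash
python3 - <<'E'
from h import *
im,cal=snap("wrist","w2"); s=read_state(); print(proj(s["tcp_pos"],cal),proj([s["tcp_pos"][0],s["tcp_pos"][1],.05],cal)); print(proj([[.4132,.1525,.05],[.4691,.132,.05]],cal))
go(.442,.141,.15,70.5)
E
```

```text
[[318.12400293 246.04613047]] [[320.01008588 207.67889296]]
[[313.82869015 188.04091944]
 [312.66895815 250.16227011]]
tcp [0.4322 0.1519 0.1485] yaw 71.08 tilt [-0.0171 -0.0073 -0.9998] q [ 0.08 -0.07  1.97 -0.01  1.26 -1.16] t 2.2 w 0.0918
tool delta mm [-1.6 -7.2 12.8]
twist deg 0.58 (tool x down: +twist turns yaw negative)
```

View pics/w2.png

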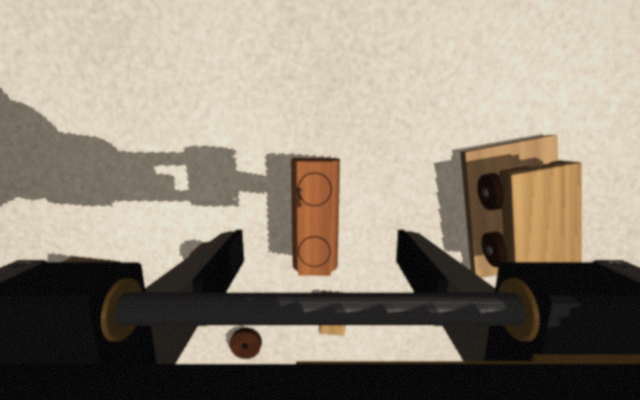

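```bash
python3 - <<'E'
from h import *
b=ray([(315,189),(314,251)],get_calibration("wrist"),.05); d=b[1]-b[0]; print(b.mean(0),np.degrees(np.arctan2(d[1],d[0])),np.hypot(*d))
go(*b.mean(0),.008,np.degrees(np.arctan2(d[1],d[0]))+90)
E
```

```text
[0.44206453 0.14296553] -19.96527834433535 0.05947375764707055
tcp [0.4322 0.1519 0.1485] yaw 71.08 tilt [-0.0171 -0.0073 -0.9998] q [ 0.08 -0.07  1.97 -0.01  1.26 -1.16] t 2.2 w 0.0918
tool delta mm [140.4  -3.5  14.2]
twist deg 1.04 (tool x down: +twist turns yaw negative)
```

Emit:
carry_out(commands="1 0.03 -0.001 0.005 0.5;1 0.035 -0.001 0.005 0.5;1 0.035 -0.001 0.004 0;1 0.02 0 0 0;1 0.008 0 0 0;1 0 0 0 0")

```text
t: 2.8
tcp_pos: [0.4587, 0.1437, 0.0326]
eef_rot: [0.701, 0.122, 0.691, -0.124]
wrist_force: [-0.6, 0.3, -0.8]
gripper_width: 0.092
```

```bash
python3 - <<'E'
from h import *
go(.442,.143,.008,70.03)
E
```

```text
tcp [0.4587 0.1437 0.0326] yaw 69.98 tilt [ 0.013  -0.0056 -0.9999] q [ 0.06  0.14  2.01 -0.01  0.98 -1.16] t 2.8 w 0.092
tool delta mm [ 24.4  -6.4 -15.8]
twist deg -0.05 (tool x down: +twist turns yaw negative)
```

Emit:
carry_out(commands="1 0.008 -0.003 -0.008 0;1 0.008 -0.003 -0.006 0;1 0.006 -0.001 -0.002 0;1 0 0 0 0")

```text
t: 3.2
tcp_pos: [0.4443, 0.1427, 0.0137]
eef_rot: [0.704, 0.122, 0.688, -0.123]
wrist_force: [-0.7, 0.4, 0.4]
gripper_width: 0.0917
```

```bash
python3 - <<'E'
from h import *
go(.442,.143,.008,70.03)
E
```

```text
tcp [0.4443 0.1427 0.0137] yaw 69.99 tilt [ 0.0218 -0.0051 -0.9997] q [ 0.06  0.14  2.06 -0.01  0.92 -1.16] t 3.2 w 0.0917
tool delta mm [ 5.6 -0.5 -2.3]
twist deg -0.04 (tool x down: +twist turns yaw negative)
```

Emit:
carry_out(commands="1 0.004 0 -0.002 0;0 0 0 0 0;0 0 0 0 0;0 0 0 0 0;0 0 0 0 0;0 0 0 0 0;0 0 0 0 0;0 -0.01 0 0 0;0 -0.02 0 0 0;0 -0.03 0 0 0;0 0 0 0 0")

```text
t: 4.3
tcp_pos: [0.4404, 0.1438, 0.0722]
eef_rot: [0.704, 0.122, 0.689, -0.123]
wrist_force: [-0.6, -0.3, -3.6]
gripper_width: 0.0479
```

```bash
python3 - <<'E'
from h import *
from cw1 import C
L=ray(np.array([(120,38),(178,36),(230,235),(160,243)])/3.0+[400,150],get_calibration("top"),.06)
print("loco corners",L.round(3),L.mean(0),[np.hypot(*(L[i]-L[i-1])).round(3) for i in range(4)])
f=(L[0]+L[1])/2-(L[2]+L[3])/2; print(np.degrees(np.arctan2(f[1],f[0])))
go(.46,-.33,.25,105)
E
```

```text
loco corners [[ 0.555 -0.295]
 [ 0.561 -0.343]
 [ 0.395 -0.388]
 [ 0.384 -0.331]] [ 0.47371941 -0.33926761] [np.float64(0.175), np.float64(0.049), np.float64(0.172), np.float64(0.058)]
13.463166377757938
tcp [0.4404 0.1438 0.0722] yaw 69.99 tilt [ 0.0202 -0.0051 -0.9998] q [ 0.06  0.02  2.05 -0.01  1.05 -1.16] t 4.3 w 0.0479
tool delta mm [-174.9 -438.1  184.2]
twist deg -35.01 (tool x down: +twist turns yaw negative)
```

Emit:
carry_out(commands="0 -0.03 -0.015 0.007 0;0 -0.023 -0.03 0.0146 0;0 -0.023 -0.03 0.0146 0;0 -0.023 -0.03 0.0146 0;0 -0.023 -0.03 0.0146 0;0 -0.023 -0.03 0.0146 0;0 -0.023 -0.03 0.0146 0;0 -0.023 -0.03 0.0146 0;0 -0.023 -0.03 0.0146 0;0 -0.01 -0.02 0.01 0;0 0 -0.01 0.005 0;0 0 0 0 0")

```text
t: 5.5
tcp_pos: [0.4649, -0.1816, 0.296]
eef_rot: [0.699, 0.122, 0.694, -0.123]
wrist_force: [0.2, 0.4, -2.4]
gripper_width: 0.0478
```

Emit:
carry_out(commands="0 0 0 0 -5;0 0 0 0 -8;0 0 0 0 -8;0 0 0 0 -6;0 0 0 0 -3;0 0 0 0 0;0 0 0 0 0")

```text
t: 6.2
tcp_pos: [0.4615, -0.1708, 0.2849]
eef_rot: [0.701, -0.067, 0.706, 0.076]
wrist_force: [0.9, 0.3, -2.1]
gripper_width: 0.0473
```

```bash
python3 - <<'E'
from h import *
im,cal=snap("wrist","w3"); print({k:(v.tolist() if hasattr(v,'tolist') else v) for k,v in cal.items()})
go(.47,-.2,.3,103.5)
E
```

```text
{'fx': 301.6358833585919, 'fy': 301.6358833585919, 'cx': 319.66755299374836, 'cy': 205.1258000461542, 'rvec': [-1.8893087495601923, -2.317782028244847, -0.2847012914852286], 'tvec': [0.25653133532539096, -0.44842827001747, 0.3633400880594494]}
tcp [ 0.4614 -0.1708  0.2849] yaw 101.65 tilt [-0.0076  0.0116 -0.9999] q [-0.6  -0.09  1.71  0.01  1.53 -2.38] t 6.25 w 0.0478
tool delta mm [-15.6 -30.1   2.4]
twist deg -1.85 (tool x down: +twist turns yaw negative)
```

View pics/w3.png

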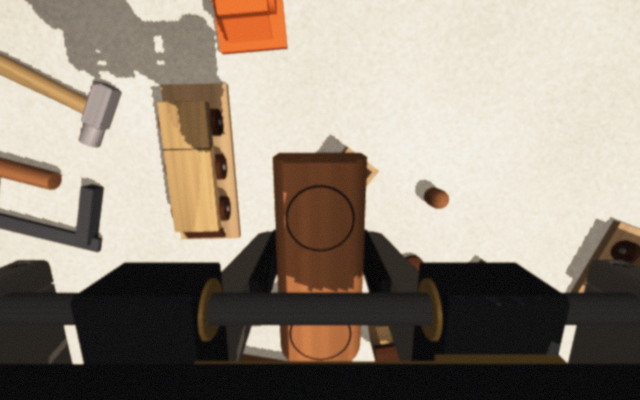

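```bash
python3 - <<'E'
from h import *
im=cv2.imread("pics/w3.png")
cv2.imwrite("pics/c4.png",cv2.resize(im[85:245,145:245],(375,600),interpolation=cv2.INTER_CUBIC))
E
```

```text
(no output)
```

View pics/c4.png

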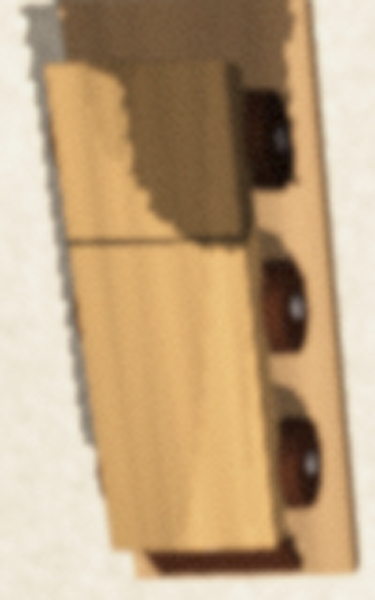

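```bash
cat > cw3.py <<'E'
from h import *
c3=dict(fx=301.6358833585919,fy=301.6358833585919,cx=319.66755299374836,cy=205.1258000461542,rvec=np.array([-1.8893087495601923,-2.317782028244847,-0.2847012914852286]),tvec=np.array([0.25653133532539096,-0.44842827001747,0.3633400880594494]))
E
python3 - <<'E'
from cw3 import *
px=np.array([(45,65),(230,63),(277,547),(113,550),(70,242),(245,241)])/3.75+[145,85]
w=ray(px,c3,.06); print(w.round(4)); L=w[:4]
print("centre",L.mean(0),[np.hypot(*(L[i]-L[i-1])).round(4) for i in range(4)])
for d in (L[3]-L[0],L[2]-L[1]): print(np.degrees(np.arctan2(d[1],d[0])))
m=w[4:].mean(0); f=(L[2]+L[3])/2; print("line to front 111.5?",np.hypot(*(f-m)))
print("wrist->top px",proj(np.c_[L,np.full(4,.06)],get_calibration("top")).round(1), "top clicked",(np.array([(160,243),(230,235),(178,36),(120,38)])/3.0+[400,150]).round(1))
M=rot(read_state()); cal=get_calibration("wrist"); s=read_state()
# boiler held: circles pixels -> tool offset, top at 
zt=s["tcp_pos"][2]+.05-.0105; 
b=ray([(320,217),(320,333)],cal,zt); print(b,b.mean(0)-s["tcp_pos"][:2],np.hypot(*(b[0]-b[1])))
E
```

```text
[[ 0.4013 -0.3847]
 [ 0.3883 -0.3254]
 [ 0.5518 -0.2889]
 [ 0.5648 -0.347 ]
 [ 0.4572 -0.3717]
 [ 0.4449 -0.3136]]
centre [ 0.47654917 -0.33649269] [np.float64(0.1677), np.float64(0.0607), np.float64(0.1675), np.float64(0.0595)]
12.987946260589878
12.571583021908193
line to front 111.5? 0.11002625122643311
wrist->top px [[475.3 225.6]
 [451.1 229. ]
 [437.7 163.8]
 [460.7 160.6]] top clicked [[453.3 231. ]
 [476.7 228.3]
 [459.3 162. ]
 [440.  162.7]]
[[ 0.43307644 -0.17623928]
 [ 0.49107815 -0.16419063]] [0.00063139 0.00059362] 0.05923992457481757
```

```bash
python3 - <<'E'
from h import *
go(.5058,-.3299,.12,102.8)
E
```

```text
tcp [ 0.4614 -0.1708  0.2849] yaw 101.65 tilt [-0.0076  0.0116 -0.9999] q [-0.6  -0.09  1.71  0.01  1.53 -2.38] t 6.25 w 0.0478
tool delta mm [ 162.6 -166.9   12.1]
twist deg -1.15 (tool x down: +twist turns yaw negative)
```

Emit:
carry_out(commands="0 0.01 -0.02 0.0015 -0.4;0 0.02 -0.03 0.0025 -0.4;0 0.03 -0.03 0.0025 -0.3;0 0.03 -0.03 0.0025 0;0 0.03 -0.03 0.002 0;0 0.02 -0.015 0.001 0;0 0.01 -0.005 0 0;0 0 0 0 0;0 0 0 0 0")

```text
t: 7.15
tcp_pos: [0.5098, -0.3243, 0.1278]
eef_rot: [0.702, -0.073, 0.704, 0.082]
wrist_force: [0.2, 0.3, -1.0]
gripper_width: 0.0481
```

```bash
python3 - <<'E'
from h import *
go(.5058,-.3299,.0725,102.8)
E
```

```text
tcp [ 0.5098 -0.3243  0.1278] yaw 102.59 tilt [-0.0046  0.0126 -0.9999] q [-0.77  0.32  1.59  0.01  1.25 -2.56] t 7.15 w 0.0481
tool delta mm [55.2 -5.3 -5. ]
twist deg -0.21 (tool x down: +twist turns yaw negative)
```

Emit:
carry_out(commands="0 0.012 -0.002 -0.002 -0.2;0 0.012 -0.002 -0.002 0;0 0.012 -0.001 -0.001 0;0 0.008 0 0 0;0 0.004 0 0 0;0 0 0 0 0;0 0 0 0 0")

```text
t: 7.85
tcp_pos: [0.5069, -0.3288, 0.0791]
eef_rot: [0.703, -0.076, 0.703, 0.083]
wrist_force: [0.2, 0.5, -1.1]
gripper_width: 0.0479
```

```bash
python3 - <<'E'
from h import *
go(.5058,-.3299,.0715,102.8)
E
```

```text
tcp [ 0.5069 -0.3288  0.0791] yaw 102.93 tilt [-0.001   0.0095 -1.    ] q [-0.78  0.37  1.62  0.01  1.16 -2.58] t 7.85 w 0.0479
tool delta mm [ 7.6 -0.9 -1.4]
twist deg 0.13 (tool x down: +twist turns yaw negative)
```

Emit:
carry_out(commands="0 0.004 -0.001 -0.001 0;0 0.003 0 0 0;0 0.002 0 0 0;0 0 0 0 0")

```text
t: 8.25
tcp_pos: [0.5071, -0.3309, 0.0712]
eef_rot: [0.703, -0.077, 0.702, 0.082]
wrist_force: [0.2, 0.0, -0.3]
gripper_width: 0.048
```

Emit:
carry_out(commands="0.7 0 0 0 0;0.8 0 0 0 0;0.9 0 0 0 0;1 0 0 0 0;1 -0.01 0 0 0;1 -0.03 0 0 0;1 -0.04 0 0 0;1 -0.04 0 0 0;1 -0.04 0 0 0;1 -0.03 0 0 0;1 0 0 0 0")

```text
t: 9.35
tcp_pos: [0.5068, -0.3322, 0.2733]
eef_rot: [0.704, -0.078, 0.701, 0.081]
wrist_force: [0.3, -0.4, 0.0]
gripper_width: 0.0913
```

```bash
python3 - <<'E'
from h import *
im,cal=snap("wrist","w4")
cv2.imwrite("pics/c5.png",cv2.resize(im[100:300,220:420],(600,600),interpolation=cv2.INTER_CUBIC)); np.save("w4cal.npy",np.r_[cal["rvec"],cal["tvec"]])
go(.68,.0,.30,90)
E
```

```text
tcp [ 0.5062 -0.3316  0.2709] yaw 102.94 tilt [ 0.001   0.0076 -1.    ] q [-0.78  0.21  1.43  0.01  1.51 -2.58] t 9.4 w 0.0922
tool delta mm [-26.4 284.5 243.7]
twist deg 12.94 (tool x down: +twist turns yaw negative)
```

View pics/c5.png

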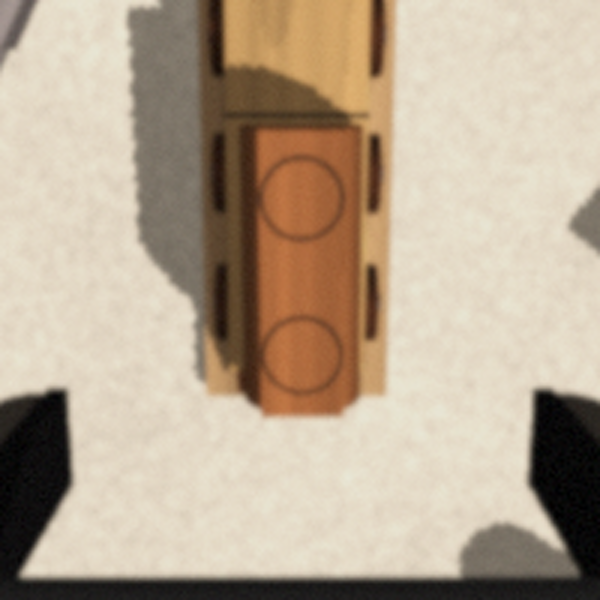

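```bash
python3 - <<'E'
from h import *
cal=get_calibration("wrist"); v=np.load("w4cal.npy"); cal["rvec"],cal["tvec"]=v[:3],v[3:]
P=lambda p:np.array(p)/3+[220,100]
o=np.array([.4765,-.3365]); a=np.radians(12.8); X=np.array([np.cos(a),np.sin(a)]); Y=np.array([-X[1],X[0]])
lf=lambda w:np.c_[(w-o)@X,(w-o)@Y].round(4)
print("circles",lf(ray(P([(302,198),(302,355)]),cal,.11)),"line",lf(ray(P([(222,115),(368,116)]),cal,.06)))
print("deck edges",lf(ray(P([(223,50),(371,50)]),cal,.06)))
E
```

```text
circles [[ 0.0017 -0.    ]
 [ 0.0616  0.0003]] line [[-0.0265 -0.0327]
 [-0.0264  0.0275]]
deck edges [[-0.0523 -0.0319]
 [-0.0525  0.0281]]
```

Emit:
carry_out(commands="1 -0.002 0.02 0.017 0;1 -0.003 0.03 0.026 0;1 -0.003 0.03 0.026 0;1 -0.003 0.03 0.026 0;1 -0.003 0.03 0.026 0;1 -0.003 0.03 0.026 0;1 -0.003 0.03 0.026 0;1 -0.003 0.03 0.026 0;1 -0.003 0.025 0.022 0;1 -0.003 0.015 0.013 0;1 0 0 0 0;1 0 0 0 0")

```text
t: 10.6
tcp_pos: [0.6715, -0.0019, 0.2801]
eef_rot: [0.692, -0.07, 0.713, 0.087]
wrist_force: [0.8, -0.1, -0.4]
gripper_width: 0.0918
```

```bash
python3 - <<'E'
from h import *
im,cal=snap("wrist","w5"); np.save("w5cal.npy",np.r_[cal["rvec"],cal["tvec"]])
go(.69,.0,.30,90)
E
```

```text
tcp [ 0.6713 -0.0021  0.28  ] yaw 102.7 tilt [-0.0316  0.0199 -0.9993] q [-0.19  0.41  1.17  0.01  1.6  -1.98] t 10.65 w 0.0921
tool delta mm [-20.6  -1.5  18.1]
twist deg 12.7 (tool x down: +twist turns yaw negative)
```

View pics/w5.png

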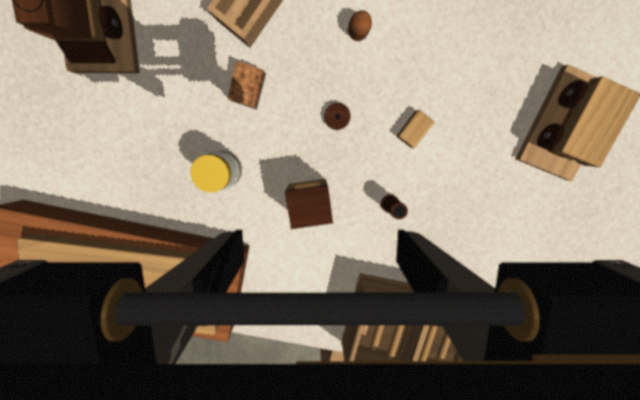

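```bash
python3 - <<'E'
from h import *
cal=get_calibration("wrist"); v=np.load("w5cal.npy"); cal["rvec"],cal["tvec"]=v[:3],v[3:]
im=cv2.imread("pics/w5.png").astype(int); sub=im[165:240,270:345]
m=((sub.max(2)<95)&(sub[...,2]-sub[...,0]>18)).astype(np.uint8)
cs=max(cv2.findContours(m,0,2)[0],key=cv2.contourArea); r=cv2.minAreaRect(cs); print(r, cv2.boxPoints(r)+[270,165])
for name,pts in [("mask",cv2.boxPoints(r)+[270,165]),("eye",[(286,191),(327,181),(332,221),(292,228)])]:
    w=ray(pts,cal,.075); print(name,w.round(4).tolist(),w.mean(0),[np.hypot(*(w[i]-w[i-1])).round(4) for i in range(4)])
    for i in range(4):
        d=w[i]-w[i-1]; print(np.degrees(np.arctan2(d[1],d[0])).round(1),end=" ")
print("\nchim",ray([(399,211)],cal,.052),ray([(388,202)],cal,.0),"jar",ray([(211,173)],cal,.07),"dome",ray([(360,26)],cal,.018))
w=ray([(591,77),(638,99),(607,165),(566,148)],cal,.06); print("wagon",w.mean(0),[np.hypot(*(w[i]-w[i-1])).round(4) for i in range(4)])
print("cab in top px", proj([*ray([(309,205)],cal,.075)[0],.075],get_calibration("top")))
E
```

```text
((37.26000213623047, 37.81999969482422), (44.40630340576172, 42.992088317871094), 81.8698959350586) [[282.84000492 183.88000298]
 [325.40000153 177.80000114]
 [331.68000031 221.75999451]
 [289.12000275 227.83999634]]
mask [[0.6727, -0.0427], [0.6536, 0.0076], [0.7073, 0.0284], [0.727, -0.0235]] [ 0.6901412  -0.00755475] [np.float64(0.0577), np.float64(0.0538), np.float64(0.0576), np.float64(0.0555)]
-160.6 110.8 21.1 -69.2 eye [[0.6806, -0.037], [0.6571, 0.0105], [0.7062, 0.0286], [0.7265, -0.0199]] [ 0.69259405 -0.00446675] [np.float64(0.0489), np.float64(0.0531), np.float64(0.0524), np.float64(0.0525)]
-159.4 116.4 20.2 -67.3 
chim [[0.67848909 0.11786282]] [[0.67713485 0.1151999 ]] jar [[ 0.67954414 -0.13314602]] dome [[0.45628372 0.01094539]]
wagon [0.50961264 0.3370602 ] [np.float64(0.0881), np.float64(0.0707), np.float64(0.0861), np.float64(0.0632)]
cab in top px [[330.18748735 101.67925038]]
```

```bash
python3 - <<'E'
from h import *
go(.6925,-.0055,.11,111)
E
```

```text
tcp [ 0.6713 -0.0021  0.28  ] yaw 102.7 tilt [-0.0316  0.0199 -0.9993] q [-0.19  0.41  1.17  0.01  1.6  -1.98] t 10.65 w 0.0921
tool delta mm [169.1 -12.5  24.4]
twist deg -8.3 (tool x down: +twist turns yaw negative)
```

Emit:
carry_out(commands="1 0.01 -0.002 0.004 -2.5;1 0.025 -0.002 0.004 -3;1 0.03 -0.002 0.004 -2.5;1 0.03 -0.002 0.004 0;1 0.025 -0.002 0.003 0;1 0.02 -0.001 0.002 0;1 0.01 0 0 0;1 0 0 0 0;1 0 0 0 0")

```text
t: 11.55
tcp_pos: [0.6853, -0.0172, 0.1228]
eef_rot: [0.685, -0.116, 0.707, 0.132]
wrist_force: [-0.4, 0.4, 1.2]
gripper_width: 0.0919
```

```bash
python3 - <<'E'
from h import *
im,cal=snap("wrist","w6"); go(.6925,-.0055,.03,111)
c=np.array([.6925,-.0055]); a=np.radians(21);X=np.array([np.cos(a),np.sin(a)]);Y=np.array([-X[1],X[0]])
P=[[*(c+sx*.025*X+sy*.028*Y),.075] for sx,sy in((1,1),(1,-1),(-1,-1),(-1,1))]
p=proj(P,cal).round(1); print(p)
cv2.polylines(im,[p.astype(int)],True,(0,255,0),1); cv2.imwrite("pics/w6b.png",cv2.resize(im[120:320,200:440],(720,600)))
E
```

```text
tcp [ 0.6854 -0.0172  0.123 ] yaw 110.17 tilt [-0.0345  0.0178 -0.9992] q [-0.21  0.54  1.3   0.01  1.34 -2.13] t 11.6 w 0.0919
tool delta mm [92.9  5.9 13.1]
twist deg -0.83 (tool x down: +twist turns yaw negative)
[[364.1 267.3]
 [292.1 269.1]
 [289.9 206. ]
 [365.3 204.6]]
```

View pics/w6b.png

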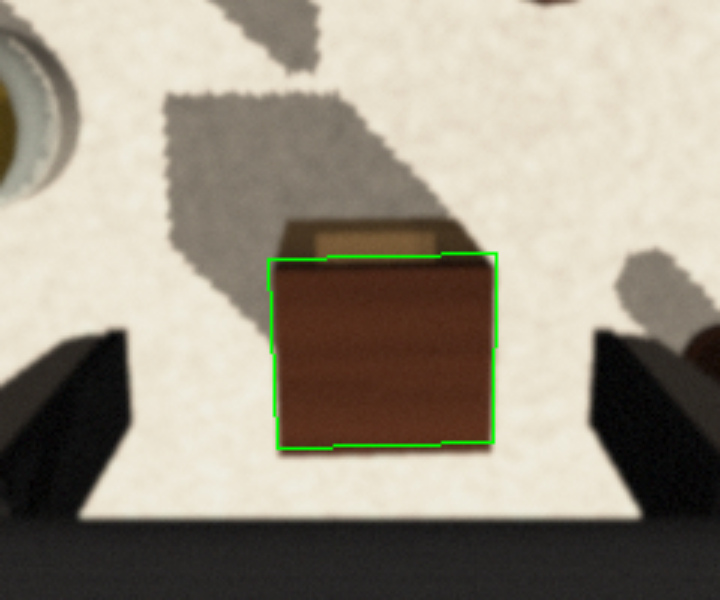

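Emit:
carry_out(commands="1 0.01 0.001 0.004 -0.4;1 0.025 0.002 0.004 -0.4;1 0.025 0.002 0.004 0;1 0.018 0.001 0.002 0;1 0.008 0 0 0;1 0 0 0 0;1 0 0 0 0")

```text
t: 12.3
tcp_pos: [0.6997, -0.0053, 0.0402]
eef_rot: [0.689, -0.123, 0.701, 0.136]
wrist_force: [0.4, -0.3, 0.7]
gripper_width: 0.0922
```

```bash
python3 - <<'E'
from h import *
go(.694,-.005,.03,111)
E
```

```text
tcp [ 0.6997 -0.0053  0.0402] yaw 111.12 tilt [-0.0212  0.0152 -0.9997] q [-0.18  0.65  1.31  0.01  1.2  -2.13] t 12.3 w 0.0922
tool delta mm [10.3  2.1 -5.1]
twist deg 0.12 (tool x down: +twist turns yaw negative)
```

Emit:
carry_out(commands="1 0.005 0.001 -0.003 0;1 0.004 0.001 -0.002 0;1 0 0 0 0;0 0 0 0 0;0 0 0 0 0;0 0 0 0 0;0 0 0 0 0;0 0 0 0 0")

```text
t: 13.1
tcp_pos: [0.6961, -0.0058, 0.0348]
eef_rot: [0.691, -0.124, 0.699, 0.135]
wrist_force: [-0.4, 0.8, 0.1]
gripper_width: 0.0557
```

Emit:
carry_out(commands="0 -0.01 0 0 0;0 -0.03 0 0 0;0 -0.04 0 0 0;0 -0.04 0 0 0;0 -0.04 0 0 0;0 -0.03 0 0 0;0 0 0 0 0;0 0 0 0 0")

```text
t: 13.9
tcp_pos: [0.697, -0.0084, 0.2314]
eef_rot: [0.689, -0.123, 0.701, 0.136]
wrist_force: [0.9, 0.1, -2.9]
gripper_width: 0.0558
```

```bash
cat >> h.py <<'E'
O=np.array([.477,-.3385]); A=12.8
def loco(x,y=0):
    a=np.radians(A); return O+[x*np.cos(a)-y*np.sin(a),x*np.sin(a)+y*np.cos(a)]
E
python3 - <<'E'
from h import *
t=loco(-.0525); print(t); go(*t,.25,102.8)
E
```

```text
[ 0.42580466 -0.3501313 ]
tcp [ 0.697  -0.0084  0.2314] yaw 111.11 tilt [-0.0205  0.0147 -0.9997] q [-0.19  0.48  1.16  0.01  1.52 -2.13] t 13.9 w 0.0558
tool delta mm [ -18.  -220.7 -376.4]
twist deg 8.31 (tool x down: +twist turns yaw negative)
```

Emit:
carry_out(commands="0 -0.001 -0.012 -0.02 0;0 -0.002 -0.02 -0.034 0;0 -0.002 -0.022 -0.038 0;0 -0.002 -0.022 -0.038 0;0 -0.002 -0.022 -0.038 0;0 -0.002 -0.022 -0.038 0;0 -0.002 -0.022 -0.038 0;0 -0.002 -0.022 -0.038 0;0 -0.002 -0.02 -0.034 0;0 0 -0.015 -0.025 0;0 0 -0.008 -0.012 0;0 0 0 0 0")

```text
t: 15.1
tcp_pos: [0.4215, -0.3309, 0.2178]
eef_rot: [0.677, -0.112, 0.712, 0.149]
wrist_force: [0.3, -0.1, -1.5]
gripper_width: 0.0559
```

Emit:
carry_out(commands="0 0 0 0 3;0 0 0 0 3;0 0 0 0 2;0 0 0 0 0;0 0 0 0 0")

```text
t: 15.6
tcp_pos: [0.424, -0.3235, 0.2122]
eef_rot: [0.682, -0.062, 0.722, 0.103]
wrist_force: [0.1, 0.1, -1.0]
gripper_width: 0.0554
```

```bash
python3 - <<'E'
from h import *
t=loco(-.0525); print(t); go(*t,.14,102.8)
E
```

```text
[ 0.42580466 -0.3501313 ]
tcp [ 0.424  -0.3235  0.2122] yaw 103.27 tilt [-0.0626  0.051  -0.9967] q [-0.87  0.12  1.65 -0.01  1.45 -2.67] t 15.6 w 0.0554
tool delta mm [ 70.5 -30.9  -0.9]
twist deg 0.47 (tool x down: +twist turns yaw negative)
```

Emit:
carry_out(commands="0 0.035 -0.02 0 -0.3;0 0.025 -0.01 0 0;0 0 0 0 0;0 0 0 0 0")

```text
t: 16.0
tcp_pos: [0.43, -0.348, 0.1496]
eef_rot: [0.682, -0.066, 0.72, 0.107]
wrist_force: [0.6, 0.2, -0.9]
gripper_width: 0.0559
```

```bash
python3 - <<'E'
from h import *
t=loco(-.0525); print(t); go(*t,.12,102.8)
E
```

```text
[ 0.42580466 -0.3501313 ]
tcp [ 0.43   -0.348   0.1496] yaw 103.97 tilt [-0.0608  0.0504 -0.9969] q [-0.89  0.22  1.65 -0.02  1.34 -2.7 ] t 16.0 w 0.0559
tool delta mm [29.7 -2.9 -3.2]
twist deg 1.17 (tool x down: +twist turns yaw negative)
```

Emit:
carry_out(commands="0 -0.05 0 0 0;0 0 0 0 0;0 0 0 0 0")

```text
t: 16.3
tcp_pos: [0.4337, -0.3488, 0.2031]
eef_rot: [0.682, -0.067, 0.72, 0.108]
wrist_force: [-0.9, 0.8, -1.8]
gripper_width: 0.0559
```

```bash
python3 -c "
from h import *
go(.43,-.348,.15)"
```

```text
tcp [ 0.4337 -0.3488  0.2031] yaw 104.1 tilt [-0.0603  0.0504 -0.9969] q [-0.89  0.19  1.59 -0.01  1.44 -2.7 ] t 16.3 w 0.0559
tool delta mm [53.2 -1.7 -0.9]
```

Emit:
carry_out(commands="0 0 0 -0.04 0;0 0 0 0 0;0 0 0 0 0")

```text
t: 16.6
tcp_pos: [0.3957, -0.3589, 0.2081]
eef_rot: [0.683, -0.07, 0.719, 0.107]
wrist_force: [1.1, 0.1, -0.6]
gripper_width: 0.0559
```

```bash
python3 -c "
from h import *
go(.43,-.348,.15)"
```

```text
tcp [ 0.3957 -0.3589  0.2081] yaw 104.25 tilt [-0.0564  0.0458 -0.9974] q [-0.95  0.12  1.66 -0.02  1.44 -2.77] t 16.6 w 0.0559
tool delta mm [56.5 -1.3 38.4]
```

Emit:
carry_out(commands="0 0 0 0.01 0;0 0 0 0.01 0;0 0 0 0.01 0;0 0 0 0.01 0;0 0 0 0 0;0 0 0 0 0")

```text
t: 17.2
tcp_pos: [0.441, -0.3462, 0.2058]
eef_rot: [0.684, -0.071, 0.718, 0.108]
wrist_force: [-0.8, 0.4, -1.2]
gripper_width: 0.0557
```

```bash
python3 -c "
from h import *
go(.43,-.348,.15)"
```

```text
tcp [ 0.441  -0.3462  0.2058] yaw 104.48 tilt [-0.0556  0.0462 -0.9974] q [-0.87  0.19  1.58 -0.01  1.44 -2.7 ] t 17.2 w 0.0557
tool delta mm [56.2 -2.3 -8.7]
```

```bash
python3 - <<'E'
from h import *
t=loco(-.0505,-.001); print(t); go(*t,.11,102.8)
E
```

```text
[ 0.42797651 -0.35066335]
tcp [ 0.441  -0.3462  0.2058] yaw 104.48 tilt [-0.0556  0.0462 -0.9974] q [-0.87  0.19  1.58 -0.01  1.44 -2.7 ] t 17.2 w 0.0557
tool delta mm [96.1 -6.7 -9.6]
twist deg 1.68 (tool x down: +twist turns yaw negative)
```

Emit:
carry_out(commands="0 0.005 -0.003 -0.009 1;0 0.01 -0.001 -0.001 0.5;0 0.015 -0.001 -0.001 0;0 0.012 0 0 0;0 0 0 0 0;0 0 0 0 0")

```text
t: 17.8
tcp_pos: [0.426, -0.3527, 0.1599]
eef_rot: [0.684, -0.059, 0.721, 0.097]
wrist_force: [0.3, -0.8, -2.0]
gripper_width: 0.0556
```

```bash
python3 - <<'E'
from h import *
t=loco(-.0505,-.001); print(t); go(*t,.11,102.8)
E
```

```text
[ 0.42797651 -0.35066335]
tcp [ 0.426  -0.3527  0.1599] yaw 102.63 tilt [-0.0575  0.0478 -0.9972] q [-0.9   0.21  1.65 -0.02  1.35 -2.69] t 17.8 w 0.0556
tool delta mm [49.7 -1.4  4.7]
twist deg -0.17 (tool x down: +twist turns yaw negative)
```

Emit:
carry_out(commands="0 0.025 0 0.002 0;0 0.015 -0.001 0.002 0;0 0.005 0 0 0;0 0 0 0 0;0 0 0 0 0")

```text
t: 18.3
tcp_pos: [0.4289, -0.3524, 0.1162]
eef_rot: [0.685, -0.06, 0.72, 0.096]
wrist_force: [0.9, 0.8, -1.5]
gripper_width: 0.0559
```

```bash
python3 - <<'E'
from h import *
t=loco(-.0505,-.001); print(t); go(*t,.098,102.8); print(read_state()["wrist_force"])
E
```

```text
[ 0.42797651 -0.35066335]
tcp [ 0.4289 -0.3524  0.1162] yaw 102.61 tilt [-0.0544  0.0439 -0.9976] q [-0.9   0.26  1.68 -0.02  1.27 -2.68] t 18.3 w 0.0559
tool delta mm [18.3  0.9  0.3]
twist deg -0.19 (tool x down: +twist turns yaw negative)
[ 0.88260494  0.79179201 -1.54473824]
```

Emit:
carry_out(commands="0 0.008 0.001 0 0;0 0.006 0 0 0;0 0 0 0 0;0 0 0 0 0")

```text
t: 18.7
tcp_pos: [0.4287, -0.3518, 0.1031]
eef_rot: [0.686, -0.062, 0.719, 0.095]
wrist_force: [0.7, 1.6, -1.2]
gripper_width: 0.0556
```

Emit:
carry_out(commands="0 0.003 0 0 0;0 0.002 0 0 0;0 0 0 0 0")

```text
t: 19.0
tcp_pos: [0.4286, -0.3518, 0.0981]
eef_rot: [0.686, -0.062, 0.719, 0.094]
wrist_force: [0.1, 0.1, -1.1]
gripper_width: 0.0556
```

```bash
python3 - <<'E'
from h import *
t=loco(-.0505,-.001); print(t); go(*t,.096,102.8); print(read_state()["wrist_force"],read_state()["wrist_torque"])
E
```

```text
[ 0.42797651 -0.35066335]
tcp [ 0.4286 -0.3518  0.0981] yaw 102.62 tilt [-0.0518  0.0406 -0.9978] q [-0.9   0.28  1.7  -0.02  1.23 -2.68] t 19.0 w 0.0556
tool delta mm [ 2.2  1.2 -0.3]
twist deg -0.18 (tool x down: +twist turns yaw negative)
[ 0.10876195  0.1104852  -1.07178343] [ 0.01118161 -0.01420835 -0.00512383]
```

Emit:
carry_out(commands="0 0.002 0 0 0;0 0 0 0 0")

```text
t: 19.2
tcp_pos: [0.4287, -0.3521, 0.0964]
eef_rot: [0.686, -0.062, 0.719, 0.094]
wrist_force: [0.4, 0.1, -0.7]
gripper_width: 0.0558
```

Emit:
carry_out(commands="0.65 0 0 0 0;0.7 0 0 0 0;0.8 0 0 0 0;0.9 0 0 0 0;1 0 0 0 0;1 -0.01 0 0 0;1 -0.03 0 0 0;1 -0.03 0 0 0;1 -0.03 0 0 0;1 -0.03 0 0 0;1 0 0 0 0;1 0 0 0 0")

```text
t: 20.4
tcp_pos: [0.4358, -0.3576, 0.2349]
eef_rot: [0.686, -0.063, 0.719, 0.093]
wrist_force: [0.6, 0.7, -0.5]
gripper_width: 0.0919
```

```bash
python3 - <<'E'
from h import *
im,cal=snap("wrist","w7"); 
o=[]
for x,y,z in [(-.0285,.028,.135),(-.0285,-.028,.135),(-.0785,-.028,.135),(-.0785,.028,.135),(.0017,0,.11),(.0617,0,.11)]: o.append([*loco(x,y),z])
p=proj(o,cal); print(p.round(1))
for q in p[4:]: cv2.circle(im,tuple(q.astype(int)),2,(0,255,0),-1)
cv2.polylines(im,[p[:4].astype(int)],True,(0,255,0),1); cv2.imwrite("pics/w7b.png",cv2.resize(im[50:350,160:480],(640,600)))
np.save("w7cal.npy",np.r_[cal["rvec"],cal["tvec"]])
go(.678,.116,.25,90)
E
```

```text
[[353.7 226.2]
 [293.7 227. ]
 [292.7 173.1]
 [354.8 172.7]
 [322.3 248.4]
 [322.3 301.6]]
tcp [ 0.4359 -0.3578  0.2352] yaw 102.62 tilt [-0.0495  0.0377 -0.9981] q [-0.89  0.17  1.55 -0.01  1.49 -2.68] t 20.45 w 0.092
tool delta mm [ -8.9 409.7 339.7]
twist deg 12.62 (tool x down: +twist turns yaw negative)
```

View pics/w7b.png

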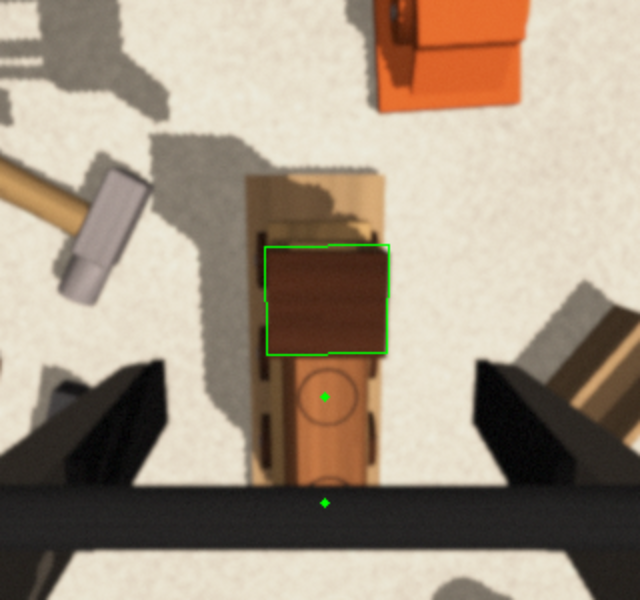

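Emit:
carry_out(commands="1 0 0.015 0.012 0;1 0 0.023 0.019 0;1 -0.001 0.027 0.022 0;1 -0.001 0.027 0.022 0;1 -0.001 0.027 0.022 0;1 -0.001 0.027 0.022 0;1 -0.001 0.027 0.022 0;1 -0.001 0.027 0.022 0;1 -0.001 0.027 0.022 0;1 -0.001 0.027 0.022 0;1 -0.001 0.027 0.022 0;1 -0.001 0.027 0.022 0")

```text
t: 21.65
tcp_pos: [0.6109, 0.0111, 0.2311]
eef_rot: [0.677, -0.053, 0.728, 0.096]
wrist_force: [0.4, 0.0, -0.4]
gripper_width: 0.0921
```

Emit:
carry_out(commands="1 -0.001 0.024 0.02 0;1 0 0.018 0.015 0;1 0 0.01 0.009 0;1 0 0 0 0;1 0 0 0 0")

```text
t: 22.15
tcp_pos: [0.6411, 0.0776, 0.2247]
eef_rot: [0.672, -0.054, 0.732, 0.099]
wrist_force: [0.0, -0.6, -0.4]
gripper_width: 0.0923
```

```bash
python3 - <<'E'
from h import *
im,cal=snap("wrist","w8"); print(proj([[.678,.1165,.052]],cal))
g=im[120:300,180:460].astype(int); m=((g.max(2)<75)).astype(np.uint8)
for c in cv2.findContours(m,0,2)[0]:
    if 30<cv2.contourArea(c)<3000: print(cv2.contourArea(c),cv2.boundingRect(c))
np.save("w8cal.npy",np.r_[cal["rvec"],cal["tvec"]])
go(.678,.1165,.12,102.8)
E
```

```text
[[333.96559023 238.57138296]]
407.5 (141, 99, 23, 28)
270.5 (72, 7, 27, 19)
91.5 (73, 0, 23, 7)
tcp [0.641  0.0774 0.2247] yaw 102.24 tilt [-0.0904  0.0536 -0.9945] q [-0.09  0.41  1.28  0.05  1.55 -1.88] t 22.2 w 0.0918
tool delta mm [102.9  22.8  52.5]
twist deg -0.56 (tool x down: +twist turns yaw negative)
```

Emit:
carry_out(commands="1 0.05 0.01 0.025 0;1 0 0 0 0;1 0 0 0 0;1 -0.01 0 0 0;1 -0.01 0 0 0;1 -0.01 0 0 0;1 0 0 0 0")

```text
t: 22.9
tcp_pos: [0.6613, 0.0845, 0.2201]
eef_rot: [0.676, -0.053, 0.729, 0.095]
wrist_force: [1.0, -0.5, 0.0]
gripper_width: 0.0917
```

```bash
python3 -c "
from h import *
go(.678,.1165,.12,102.8)"
```

```text
tcp [0.6613 0.0845 0.2201] yaw 101.87 tilt [-0.0799  0.0515 -0.9955] q [-0.08  0.45  1.23  0.05  1.55 -1.86] t 22.9 w 0.0917
tool delta mm [100.   21.1  29.8]
twist deg -0.93 (tool x down: +twist turns yaw negative)
```

Emit:
carry_out(commands="1 0.01 0 0.01 0;1 0.01 0 0.01 0;1 0.01 0 0.01 0;1 0.01 0 0.01 0;1 0.01 0 0 0;1 0 0 0 0;1 0 0 -0.05 0;1 0 0 0 0;1 0 0 0 0")

```text
t: 23.8
tcp_pos: [0.6424, 0.087, 0.1522]
eef_rot: [0.667, -0.051, 0.737, 0.096]
wrist_force: [-0.1, 0.8, 0.8]
gripper_width: 0.0915
```

```bash
python3 -c "
from h import *
go(.678,.1165,.12,102.8)"
```

```text
tcp [0.6424 0.087  0.1522] yaw 101.82 tilt [-0.1043  0.0531 -0.9931] q [-0.07  0.47  1.34  0.05  1.44 -1.86] t 23.8 w 0.0915
tool delta mm [29.8 19.2 43.8]
twist deg -0.98 (tool x down: +twist turns yaw negative)
```

Emit:
carry_out(commands="1 0 0.018 0.045 0;1 0 0 0 0;1 0 0 0 0")

```text
t: 24.1
tcp_pos: [0.6803, 0.1146, 0.144]
eef_rot: [0.663, -0.051, 0.74, 0.096]
wrist_force: [-0.3, 0.9, -0.3]
gripper_width: 0.0914
```

```bash
python3 -c "
from h import *
go(.678,.1165,.12,102.8)"
```

```text
tcp [0.6803 0.1146 0.144 ] yaw 101.73 tilt [-0.1147  0.0531 -0.992 ] q [-0.03  0.59  1.19  0.05  1.48 -1.82] t 24.1 w 0.0914
tool delta mm [24.1  0.5  0.6]
twist deg -1.07 (tool x down: +twist turns yaw negative)
```

Emit:
carry_out(commands="1 0 0 -0.01 0;1 0 0 -0.01 0;1 0 0 -0.01 0;1 0 0 -0.01 0;1 0 0 0 0;1 0 0 0.05 0;1 0 0 0 0;1 0 0 0 0")

```text
t: 24.9
tcp_pos: [0.6938, 0.1144, 0.1496]
eef_rot: [0.668, -0.051, 0.737, 0.095]
wrist_force: [0.4, -0.7, 0.0]
gripper_width: 0.0918
```

```bash
python3 -c "
from h import *
go(.678,.1165,.12,102.8)"
```

```text
tcp [0.6938 0.1144 0.1496] yaw 101.7 tilt [-0.1031  0.0522 -0.9933] q [-0.03  0.62  1.14  0.05  1.49 -1.82] t 24.9 w 0.0918
tool delta mm [ 31.1   3.1 -12.3]
twist deg -1.1 (tool x down: +twist turns yaw negative)
```

Emit:
carry_out(commands="1 0 0 -0.01 0;1 0 0 -0.01 0;1 0 0 -0.01 0;1 0 0 -0.01 0;1 0 0 0 0;1 0 0 0 0")

```text
t: 25.5
tcp_pos: [0.657, 0.1046, 0.1644]
eef_rot: [0.675, -0.052, 0.73, 0.094]
wrist_force: [0.2, 0.1, -0.7]
gripper_width: 0.0918
```

```bash
python3 -c "
from h import *
go(.678,.1165,.12,102.8)"
```

```text
tcp [0.657  0.1046 0.1644] yaw 101.73 tilt [-0.0841  0.0514 -0.9951] q [-0.05  0.49  1.29  0.05  1.45 -1.83] t 25.5 w 0.0918
tool delta mm [43.   4.3 26.1]
twist deg -1.07 (tool x down: +twist turns yaw negative)
```

Emit:
carry_out(commands="1 0 0 0.01 0;1 0 0 0.01 0;1 0 0 0.01 0;1 0 0 0 0;1 0 0 0 0")

```text
t: 26.0
tcp_pos: [0.6899, 0.111, 0.167]
eef_rot: [0.678, -0.052, 0.727, 0.094]
wrist_force: [-0.5, 0.3, -0.4]
gripper_width: 0.092
```

```bash
python3 -c "
from h import *
go(.678,.1165,.12,102.8)"
```

```text
tcp [0.6899 0.111  0.167 ] yaw 101.75 tilt [-0.0755  0.0512 -0.9958] q [-0.04  0.57  1.18  0.05  1.48 -1.82] t 26.0 w 0.092
tool delta mm [47.9  4.7 -7.5]
twist deg -1.05 (tool x down: +twist turns yaw negative)
```

Emit:
carry_out(commands="1 0.01 0 0 0;1 0.01 0 0 0;1 0.01 0 0 0;1 0.01 0 0 0;1 0 0 0 0;1 0 0 0 0")

```text
t: 26.6
tcp_pos: [0.6845, 0.1131, 0.1223]
eef_rot: [0.677, -0.052, 0.728, 0.094]
wrist_force: [0.4, -1.3, -0.0]
gripper_width: 0.0923
```

```bash
python3 -c "
from h import *
go(.678,.1165,.12,102.8)"
```

```text
tcp [0.6845 0.1131 0.1223] yaw 101.74 tilt [-0.0785  0.0512 -0.9956] q [-0.03  0.59  1.23  0.05  1.4  -1.82] t 26.6 w 0.0923
tool delta mm [ 3.   4.5 -5.5]
twist deg -1.06 (tool x down: +twist turns yaw negative)
```

Emit:
carry_out(commands="1 0 0 -0.01 0;1 0 0 -0.01 0;1 0 0 -0.01 0;1 0 0 -0.01 0;1 0 0 0 0;1 0 0 0 0;1 0 0 0.01 0;1 0 0 0.01 0;1 0 0 0.01 0;1 0 0 0 0;1 0 0 0 0")

```text
t: 27.7
tcp_pos: [0.6785, 0.1111, 0.1258]
eef_rot: [0.679, -0.052, 0.726, 0.094]
wrist_force: [-0.4, 0.1, -0.7]
gripper_width: 0.0918
```

```bash
python3 -c "
from h import *
go(.678,.1165,.12,102.8)"
```

```text
tcp [0.6785 0.1111 0.1258] yaw 101.76 tilt [-0.0716  0.0511 -0.9961] q [-0.04  0.57  1.26  0.05  1.39 -1.82] t 27.7 w 0.0918
tool delta mm [6.1 5.  1. ]
twist deg -1.04 (tool x down: +twist turns yaw negative)
```

Emit:
carry_out(commands="1 0 -0.01 0 0;1 0 -0.01 0 0;1 0 -0.01 0 0;1 0 -0.01 0 0;1 0 0 0 0;1 0 0 0 0")

```text
t: 28.3
tcp_pos: [0.6866, 0.0668, 0.1231]
eef_rot: [0.679, -0.052, 0.726, 0.093]
wrist_force: [0.1, 0.5, 0.3]
gripper_width: 0.0918
```

```bash
python3 -c "
from h import *
go(.678,.1165,.12,102.8)"
```

```text
tcp [0.6866 0.0668 0.1231] yaw 101.66 tilt [-0.072   0.0507 -0.9961] q [-0.1   0.58  1.25  0.04  1.39 -1.88] t 28.3 w 0.0918
tool delta mm [ 6.3 50.1  2. ]
twist deg -1.14 (tool x down: +twist turns yaw negative)
```

Emit:
carry_out(commands="1 0 0.01 0 0;1 0 0.01 0 0;1 0 0.01 0 0;1 0 0.01 0 0;1 0 0 0 0;1 0 0 0 0")

```text
t: 28.9
tcp_pos: [0.6772, 0.1123, 0.1262]
eef_rot: [0.679, -0.053, 0.726, 0.094]
wrist_force: [0.1, -0.1, -0.3]
gripper_width: 0.0916
```

```bash
python3 -c "
from h import *
go(.678,.1165,.12,102.8)"
```

```text
tcp [0.6772 0.1123 0.1262] yaw 101.84 tilt [-0.0722  0.0514 -0.9961] q [-0.03  0.56  1.26  0.05  1.39 -1.82] t 28.9 w 0.0916
tool delta mm [6.4 3.5 2.1]
twist deg -0.96 (tool x down: +twist turns yaw negative)
```

```bash
python3 - <<'E'
from h import *
im,cal=snap("wrist","w9"); s=read_state(); print("pred",proj([[.678,.1165,.052],[.678,.1165,0]],cal),"tcp",proj(s["tcp_pos"],cal))
g=im[100:290,250:390].astype(int); m=((g.max(2)<75)).astype(np.uint8)
for c in cv2.findContours(m,0,2)[0]:
    if 100<cv2.contourArea(c): print(cv2.contourArea(c),np.add(cv2.boundingRect(c),[250,100,0,0]))
cv2.imwrite("pics/w9b.png",cv2.resize(im[150:320,220:420],(600,510)))
E
```

```text
pred [[317.72746279 220.1605359 ]
 [314.69254994 208.47950272]] tcp [[318.46446643 245.79297965]]
765.0 [303 196  29  37]
```

View pics/w9b.png

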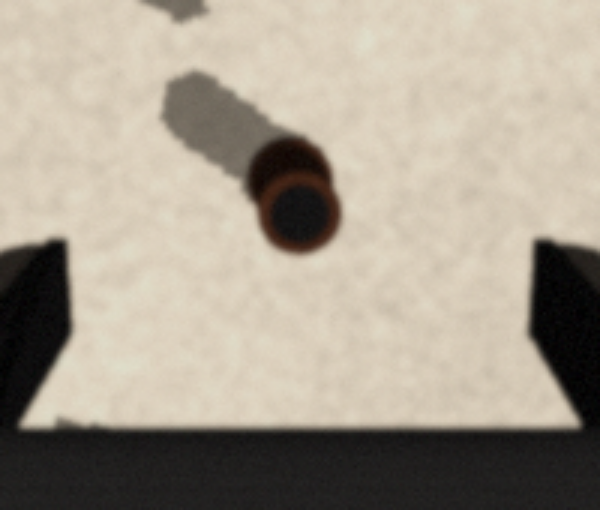

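```bash
python3 -c "
from h import *
go(.678,.118,.013,102.8)"
```

```text
tcp [0.6772 0.1123 0.1262] yaw 101.83 tilt [-0.0722  0.0517 -0.996 ] q [-0.03  0.56  1.26  0.05  1.39 -1.82] t 28.95 w 0.0919
tool delta mm [113.   -2.    8.8]
twist deg -0.97 (tool x down: +twist turns yaw negative)
```

Emit:
carry_out(commands="1 0.015 0 0.002 0;1 0.015 -0.001 0.002 0;1 0.015 0 0.002 0;1 0.015 -0.001 0.002 0;1 0.015 0 0 0;1 0.015 0 0 0;1 0.01 0 0 0;1 0 0 0 0;1 0 0 0 0")

```text
t: 29.85
tcp_pos: [0.6759, 0.116, 0.0131]
eef_rot: [0.677, -0.052, 0.728, 0.094]
wrist_force: [0.7, 0.1, 0.2]
gripper_width: 0.0922
```

```bash
python3 -c "
from h import *
go(.678,.118,.013,102.8)"
```

```text
tcp [0.6759 0.116  0.0131] yaw 101.7 tilt [-0.0783  0.0516 -0.9956] q [-0.03  0.69  1.31  0.05  1.22 -1.83] t 29.85 w 0.0922
tool delta mm [-0.   1.5  2.4]
twist deg -1.1 (tool x down: +twist turns yaw negative)
```

Emit:
carry_out(commands="1 0 0.001 0.002 0;0 0 0 0 0;0 0 0 0 0;0 0 0 0 0;0 0 0 0 0;0 0 0 0 0;0 0 0 0 0;0 0 0 0 0;0 0 0 0 0;0 0 0 0 0")

```text
t: 30.85
tcp_pos: [0.6806, 0.1175, 0.017]
eef_rot: [0.679, -0.052, 0.726, 0.094]
wrist_force: [-0.0, -0.0, 0.6]
gripper_width: 0.0236
```

Emit:
carry_out(commands="0 -0.01 0 0 0;0 -0.015 0 0 0;0 -0.02 0 0 0;0 -0.02 0 0 0;0 -0.02 0 0 0;0 -0.02 0 0 0;0 -0.02 0 0 0;0 -0.02 0 0 0;0 -0.02 0 0 0;0 -0.01 0 0 0;0 0 0 0 0;0 0 0 0 0")

```text
t: 32.05
tcp_pos: [0.6956, 0.1074, 0.2119]
eef_rot: [0.683, -0.053, 0.722, 0.093]
wrist_force: [0.7, 1.2, -0.4]
gripper_width: 0.0235
```

```bash
python3 -c "
from h import *
t=loco(.061,0); print(t); go(*t,.2,102.8)"
```

```text
[ 0.53648411 -0.32498554]
tcp [0.6956 0.1074 0.2119] yaw 101.74 tilt [-0.061   0.0506 -0.9969] q [-0.04  0.54  1.12  0.05  1.54 -1.82] t 32.05 w 0.0235
tool delta mm [-3.000e-01 -3.910e+02 -2.441e+02]
twist deg -1.06 (tool x down: +twist turns yaw negative)
```

Emit:
carry_out(commands="0 0 -0.009 -0.006 0;0 0 -0.018 -0.011 0;0 0 -0.018 -0.011 0;0 0 -0.018 -0.011 0;0 0 -0.018 -0.011 0;0 0 -0.018 -0.011 0;0 0 -0.018 -0.011 0;0 0 -0.018 -0.011 0;0 0 -0.018 -0.011 0;0 0 -0.018 -0.011 0;0 0 -0.018 -0.011 0;0 0 -0.018 -0.011 0")

```text
t: 33.25
tcp_pos: [0.5974, -0.1315, 0.1879]
eef_rot: [0.672, -0.05, 0.732, 0.096]
wrist_force: [0.5, -0.3, -0.2]
gripper_width: 0.0235
```

Emit:
carry_out(commands="0 0 -0.018 -0.011 0;0 0 -0.018 -0.011 0;0 0 -0.018 -0.011 0;0 0 -0.018 -0.011 0;0 0 -0.018 -0.011 0;0 0 -0.018 -0.011 0;0 0 -0.014 -0.009 0;0 0 -0.009 -0.006 0;0 0 -0.004 -0.003 0;0 0 0 0 0;0 0 0 0 0")

```text
t: 34.35
tcp_pos: [0.5283, -0.2883, 0.1719]
eef_rot: [0.666, -0.044, 0.738, 0.099]
wrist_force: [-0.0, -0.0, 0.1]
gripper_width: 0.0234
```

```bash
python3 -c "
from h import *
t=loco(.061,0); print(t); go(*t,.15,102.8)"
```

```text
[ 0.53648411 -0.32498554]
tcp [ 0.5283 -0.2883  0.1719] yaw 101.39 tilt [-0.11    0.0675 -0.9916] q [-0.69  0.37  1.44 -0.02  1.47 -2.46] t 34.35 w 0.0234
tool delta mm [ 18.4 -39.3   2.5]
twist deg -1.41 (tool x down: +twist turns yaw negative)
```

Emit:
carry_out(commands="0 -0.002 -0.01 -0.005 -0.5;0 -0.002 -0.01 -0.01 -0.5;0 -0.002 -0.01 -0.01 -0.4;0 0 -0.005 -0.01 0;0 0 0 0 0;0 0 0 0 0")

```text
t: 34.95
tcp_pos: [0.5026, -0.3313, 0.1791]
eef_rot: [0.665, -0.055, 0.736, 0.11]
wrist_force: [0.1, 0.1, -0.2]
gripper_width: 0.0236
```

```bash
python3 -c "
from h import *
t=loco(.061,0); print(t); go(*t,.15,102.8)"
```

```text
[ 0.53648411 -0.32498554]
tcp [ 0.5026 -0.3313  0.1791] yaw 103.2 tilt [-0.1091  0.0663 -0.9918] q [-0.77  0.36  1.43 -0.03  1.47 -2.57] t 34.95 w 0.0236
tool delta mm [25.6 -4.1 36.9]
twist deg 0.4 (tool x down: +twist turns yaw negative)
```

Emit:
carry_out(commands="0 0 0 0.01 0;0 0 0 0.01 0;0 0 0 0.01 0;0 0 0 0.005 0;0 0 0 0 0;0 0 0 0 0")

```text
t: 35.55
tcp_pos: [0.5414, -0.3199, 0.175]
eef_rot: [0.665, -0.056, 0.736, 0.112]
wrist_force: [-0.2, -0.0, -1.3]
gripper_width: 0.0235
```

```bash
python3 -c "
from h import *
t=loco(.061,0); print(t); go(*t,.15,102.8)"
```

```text
[ 0.53648411 -0.32498554]
tcp [ 0.5414 -0.3199  0.175 ] yaw 103.41 tilt [-0.1091  0.0669 -0.9918] q [-0.71  0.43  1.35 -0.02  1.49 -2.52] t 35.55 w 0.0235
tool delta mm [24.9 -6.1 -3.7]
twist deg 0.61 (tool x down: +twist turns yaw negative)
```

Emit:
carry_out(commands="0 0.005 -0.003 -0.001 0.3;0 0.01 -0.002 0 0.3;0 0.01 -0.001 0 0;0 0.008 0 0 0;0 0.004 0 0 0;0 0 0 0 0;0 0 0 0 0")

```text
t: 36.25
tcp_pos: [0.5355, -0.3237, 0.133]
eef_rot: [0.665, -0.051, 0.738, 0.108]
wrist_force: [0.4, -0.2, 0.2]
gripper_width: 0.0235
```

```bash
python3 -c "
from h import *
go(.538,-.326,.128,102.8)"
```

```text
tcp [ 0.5355 -0.3237  0.133 ] yaw 102.65 tilt [-0.1117  0.069  -0.9913] q [-0.72  0.46  1.39 -0.02  1.42 -2.52] t 36.25 w 0.0235
tool delta mm [ 4.5 -3.2  2.3]
twist deg -0.15 (tool x down: +twist turns yaw negative)
```

Emit:
carry_out(commands="0 0.002 -0.002 0.002 0;0 0.002 -0.001 0 0;0 0 0 0 0;0 0 0 0 0")

```text
t: 36.65
tcp_pos: [0.5386, -0.3266, 0.1294]
eef_rot: [0.665, -0.051, 0.737, 0.107]
wrist_force: [0.1, 0.5, -0.5]
gripper_width: 0.0233
```

```bash
python3 -c "
from h import *
go(.538,-.326,.127,102.8); print(read_state()['wrist_force'])"
```

```text
tcp [ 0.5386 -0.3266  0.1294] yaw 102.67 tilt [-0.1099  0.0674 -0.9917] q [-0.72  0.47  1.38 -0.02  1.41 -2.52] t 36.65 w 0.0233
tool delta mm [ 2.5  0.5 -0.3]
twist deg -0.13 (tool x down: +twist turns yaw negative)
[ 0.09705453  0.47124442 -0.46567352]
```

Emit:
carry_out(commands="0 0.002 0 0 0;0 0.001 0 0 0;0 0 0 0 0")

```text
t: 36.95
tcp_pos: [0.5386, -0.3267, 0.1273]
eef_rot: [0.665, -0.052, 0.737, 0.107]
wrist_force: [0.2, 0.1, -0.8]
gripper_width: 0.0233
```

Emit:
carry_out(commands="0.3 0 0 0 0;0.35 0 0 0 0;0.5 0 0 0 0;0.7 0 0 0 0;1 0 0 0 0;1 0 0 0 0;1 -0.01 0 0 0;1 -0.02 0 0 0;1 -0.02 0 0 0;1 -0.02 0 0 0;1 -0.02 0 0 0;1 -0.02 0 0 0")

```text
t: 38.15
tcp_pos: [0.5498, -0.3331, 0.2397]
eef_rot: [0.664, -0.05, 0.738, 0.109]
wrist_force: [0.0, -0.2, 0.2]
gripper_width: 0.0919
```

Emit:
carry_out(commands="1 -0.01 0 0 0;1 0 0 0 0;1 0 0 0 0")

```text
t: 38.45
tcp_pos: [0.5525, -0.3351, 0.2547]
eef_rot: [0.666, -0.052, 0.736, 0.107]
wrist_force: [0.0, 0.6, 0.2]
gripper_width: 0.0918
```

```bash
python3 - <<'E'
from h import *
im,cal=snap("wrist","w10")
o=[[*loco(x),z] for x,z in [(.061,.162),(.061,.11),(.0017,.11)]]
print(proj(o,cal).round(1))
g=im[150:320,250:390].astype(int); m=((g.max(2)<75)).astype(np.uint8)
for c in cv2.findContours(m,0,2)[0]:
    if 100<cv2.contourArea(c): print(cv2.contourArea(c),np.add(cv2.boundingRect(c),[250,150,0,0]))
cv2.imwrite("pics/w10b.png",cv2.resize(im[130:330,200:440],(720,600)))
go(.455,.012,.20,102.8)
E
```

```text
[[324.7 201.8]
 [319.6 195.2]
 [319.6 138.3]]
3490.5 [250 293 140  27]
554.0 [305 182  31  31]
130.0 [286 174   6  28]
191.5 [295 150   8  69]
tcp [ 0.5525 -0.335   0.2546] yaw 102.69 tilt [-0.1076  0.0655 -0.992 ] q [-0.72  0.43  1.19 -0.02  1.64 -2.52] t 38.5 w 0.0916
tool delta mm [ 87.4 353.8 -11. ]
twist deg -0.11 (tool x down: +twist turns yaw negative)
```

Emit:
carry_out(commands="1 0 0 0 0;1 0 0 0 0;1 0 0 0 0;1 0 0 0 0;1 0 0 0 0;1 0 0 0 0;1 0 0 0 0;1 0 0 0 0;1 0 0 0 0;1 0 0 0 0;1 0 0 0 0;1 0 0 0 0")

```text
t: 39.7
tcp_pos: [0.551, -0.3338, 0.2505]
eef_rot: [0.664, -0.05, 0.738, 0.109]
wrist_force: [0.3, 0.7, -0.1]
gripper_width: 0.0919
```

```bash
python3 -c "
from h import *
go(.455,.012,.20,102.8)"
```

```text
tcp [ 0.551  -0.3338  0.2505] yaw 102.67 tilt [-0.1127  0.07   -0.9912] q [-0.72  0.43  1.2  -0.02  1.64 -2.52] t 39.7 w 0.0919
tool delta mm [ 85.1 352.1  -9.8]
twist deg -0.13 (tool x down: +twist turns yaw negative)
```

Emit:
carry_out(commands="1 0 0 -0.012 0;1 0 0 -0.012 0;1 0 0 -0.012 0;1 0 0 -0.012 0;1 0 0 -0.012 0;1 0 0 -0.012 0;1 0 0 -0.012 0;1 0 0 -0.012 0;1 0 0 0 0;1 0 0 0 0")

```text
t: 40.7
tcp_pos: [0.4481, -0.3581, 0.2612]
eef_rot: [0.664, -0.05, 0.738, 0.107]
wrist_force: [0.4, -0.1, -0.4]
gripper_width: 0.0919
```

```bash
python3 -c "
from h import *
go(.455,.012,.20,102.8)"
```

```text
tcp [ 0.4481 -0.3581  0.2612] yaw 102.54 tilt [-0.1124  0.069  -0.9913] q [-0.86  0.24  1.42 -0.04  1.61 -2.65] t 40.7 w 0.0919
tool delta mm [ 85.4 352.6  95.6]
twist deg -0.26 (tool x down: +twist turns yaw negative)
```

Emit:
carry_out(commands="1 0 0.03 0 0;1 0 0.03 0 0;1 0 0.03 0 0;1 0 0.03 0 0;1 0 0 0 0;1 0 0 0 0")

```text
t: 41.3
tcp_pos: [0.4229, -0.2375, 0.2716]
eef_rot: [0.665, -0.05, 0.738, 0.108]
wrist_force: [1.0, -0.0, -0.7]
gripper_width: 0.0918
```

```bash
python3 -c "
from h import *
go(.455,.012,.20,102.8)"
```

```text
tcp [ 0.4229 -0.2375  0.2716] yaw 102.63 tilt [-0.1113  0.0695 -0.9914] q [-0.74  0.    1.66 -0.02  1.61 -2.54] t 41.3 w 0.0918
tool delta mm [ 84.7 228.8  94.1]
twist deg -0.17 (tool x down: +twist turns yaw negative)
```

Emit:
carry_out(commands="1 0.012 0.03 0.01 0;1 0.013 0.035 0.014 0;1 0.013 0.035 0.014 0;1 0.013 0.035 0.014 0;1 0.013 0.035 0.014 0;1 0.012 0.03 0.012 0;1 0.01 0.015 0.008 0;1 0 0 0 0;1 0 0 0 0")

```text
t: 42.2
tcp_pos: [0.4566, -0.0032, 0.1942]
eef_rot: [0.666, -0.049, 0.737, 0.104]
wrist_force: [-0.5, 0.0, 0.4]
gripper_width: 0.0921
```

```bash
python3 -c "
from h import *
im,cal=snap('wrist','w11'); print(proj([[.4548,.0122,.018]],cal))
g=im[100:290,240:400].astype(int); m=((g[...,2]-g[...,0]>50)).astype(np.uint8)
for c in cv2.findContours(m,0,2)[0]:
    if 100<cv2.contourArea(c): print(cv2.contourArea(c),np.add(cv2.boundingRect(c),[240,100,0,0]))
np.save('w11cal.npy',np.r_[cal['rvec'],cal['tvec']])
go(.4548,.0122,.007,102.8)"
```

```text
[[318.97833106 205.02110135]]
326.5 [310 195  21  22]
tcp [ 0.4566 -0.0035  0.1942] yaw 102.19 tilt [-0.1092  0.0664 -0.9918] q [-0.3  -0.04  1.85  0.03  1.45 -2.09] t 42.25 w 0.092
tool delta mm [186.9  -0.9  19. ]
twist deg -0.61 (tool x down: +twist turns yaw negative)
```

Emit:
carry_out(commands="1 0.03 0 0.003 0;1 0.04 0 0.004 -0.3;1 0.04 0 0.004 -0.3;1 0.035 0 0.003 0;1 0.015 0 0.002 0;1 0 0 0 0;1 0 0 0 0")

```text
t: 42.95
tcp_pos: [0.4625, -0.0005, 0.0344]
eef_rot: [0.67, -0.051, 0.733, 0.101]
wrist_force: [0.5, -0.1, 0.5]
gripper_width: 0.092
```

```bash
python3 -c "
from h import *
go(.455,.0130,.007,102.8)"
```

```text
tcp [ 0.4625 -0.0005  0.0344] yaw 102.2 tilt [-0.0957  0.0613 -0.9935] q [-0.29  0.18  1.97  0.04  1.1  -2.09] t 42.95 w 0.092
tool delta mm [28.8 12.5 -2.2]
twist deg -0.6 (tool x down: +twist turns yaw negative)
```

Emit:
carry_out(commands="1 0.01 0.006 -0.001 0;1 0.01 0.005 -0.001 0;1 0.005 0.001 0 0;1 0 0 0 0")

```text
t: 43.35
tcp_pos: [0.4584, 0.0114, 0.0124]
eef_rot: [0.673, -0.051, 0.731, 0.1]
wrist_force: [-0.6, 0.7, -0.2]
gripper_width: 0.0919
```

```bash
python3 -c "
from h import *
go(.455,.0130,.008,102.8)"
```

```text
tcp [0.4584 0.0114 0.0124] yaw 102.14 tilt [-0.0886  0.0594 -0.9943] q [-0.26  0.21  1.99  0.04  1.05 -2.07] t 43.35 w 0.0919
tool delta mm [ 4.8  1.9 -2.7]
twist deg -0.66 (tool x down: +twist turns yaw negative)
```

Emit:
carry_out(commands="1 -0.05 0 0 0;1 -0.05 0 0 0;1 0 0 0 0;1 0.01 0 0 0;1 0.01 0 0 0;1 0.01 0 0 0;1 0.01 0 0 0;1 0.01 0 0 0;1 0.01 0 0 0;1 0.01 0 0 0;1 0.01 0 0 0;1 0 0 0 0")

```text
t: 44.55
tcp_pos: [0.4522, 0.0131, 0.0212]
eef_rot: [0.667, -0.05, 0.736, 0.102]
wrist_force: [0.7, -0.5, 0.4]
gripper_width: 0.0922
```

```bash
python3 -c "
from h import *
go(.455,.0130,.008,102.8)"
```

```text
tcp [0.4522 0.0131 0.0212] yaw 102.18 tilt [-0.1041  0.0632 -0.9926] q [-0.26  0.19  1.99  0.04  1.08 -2.07] t 44.55 w 0.0922
tool delta mm [12.8 -1.8  3.9]
twist deg -0.62 (tool x down: +twist turns yaw negative)
```

Emit:
carry_out(commands="1 -0.012 0 0 0;1 -0.012 0 0 0;1 -0.012 0 0 0;1 -0.012 0 0 0;1 -0.012 0 0 0;1 -0.012 0 0 0;1 -0.012 0 0 0;1 0 0 0 0;1 0.045 0 0 0;1 0.03 0 0 0;1 0 0 0 0;1 0 0 0 0")

```text
t: 45.75
tcp_pos: [0.4597, 0.0104, 0.0421]
eef_rot: [0.672, -0.052, 0.732, 0.101]
wrist_force: [0.6, 0.3, 0.5]
gripper_width: 0.0919
```

```bash
python3 -c "
from h import *
go(.455,.0130,.008,102.8)"
```

```text
tcp [0.4597 0.0104 0.0421] yaw 102.22 tilt [-0.0911  0.0595 -0.9941] q [-0.27  0.16  1.98  0.04  1.11 -2.07] t 45.75 w 0.0919
tool delta mm [34.4  0.9 -1.4]
twist deg -0.58 (tool x down: +twist turns yaw negative)
```

Emit:
carry_out(commands="1 -0.012 0 0 0;1 -0.012 0 0 0;1 -0.012 0 0 0;1 -0.012 0 0 0;1 -0.012 0 0 0;1 -0.012 0 0 0;1 0 0 0 0;1 0.05 0 0 0;1 0.03 0 0 0;1 0 0 0 0;1 0 0 0 0")

```text
t: 46.85
tcp_pos: [0.4672, 0.0083, 0.0481]
eef_rot: [0.678, -0.054, 0.726, 0.098]
wrist_force: [0.3, 0.1, 0.1]
gripper_width: 0.0918
```

Emit:
carry_out(commands="1 -0.012 0 0 0;1 -0.012 0 0 0;1 -0.012 0 0 0;1 -0.012 0 0 0;1 -0.012 0 0 0;1 -0.012 0 0 0;1 0 0 0 0;1 0.05 0 0 0;1 0.03 0 0 0;1 0 0 0 0;1 0 0 0 0")

```text
t: 47.95
tcp_pos: [0.4747, 0.0062, 0.0544]
eef_rot: [0.684, -0.057, 0.721, 0.096]
wrist_force: [0.3, 0.4, 0.8]
gripper_width: 0.092
```

Emit:
carry_out(commands="1 -0.012 0 0 0;1 -0.012 0 0 0;1 -0.012 0 0 0;1 -0.012 0 0 0;1 -0.012 0 0 0;1 -0.012 0 0 0;1 0 0 0 0;1 0.05 0 0 0;1 0.03 0 0 0;1 0 0 0 0;1 0 0 0 0")

```text
t: 49.05
tcp_pos: [0.4822, 0.0041, 0.0609]
eef_rot: [0.69, -0.059, 0.715, 0.094]
wrist_force: [0.4, -0.6, -0.1]
gripper_width: 0.0918
```

```bash
python3 -c "
from h import *
go(.455,.0130,.008,102.8)"
```

```text
tcp [0.4822 0.0041 0.0609] yaw 102.38 tilt [-0.0402  0.0453 -0.9982] q [-0.27  0.14  1.95  0.04  1.11 -2.07] t 49.05 w 0.0918
tool delta mm [ 54.3  11.7 -23.1]
twist deg -0.42 (tool x down: +twist turns yaw negative)
```

Emit:
carry_out(commands="1 -0.012 0 -0.003 0;1 -0.012 0 -0.003 0;1 -0.012 0 -0.002 0;1 -0.012 0 -0.002 0;1 -0.012 0 -0.002 0;1 -0.012 0 0 0;1 0 0 0 0;1 0.05 0 0 0;1 0.035 0 0 0;1 0 0 0 0;1 0 0 0 0")

```text
t: 50.15
tcp_pos: [0.4768, -0.0007, 0.0631]
eef_rot: [0.696, -0.062, 0.709, 0.091]
wrist_force: [0.3, -0.7, -0.5]
gripper_width: 0.0919
```

Emit:
carry_out(commands="1 -0.012 0 -0.003 0;1 -0.012 0 -0.003 0;1 -0.012 0 -0.003 0;1 -0.012 0 -0.003 0;1 -0.012 0 -0.003 0;1 -0.012 0 0 0;1 0 0 0 0;1 0.05 0 0 0;1 0.04 0 0 0;1 0 0 0 0;1 0 0 0 0")

```text
t: 51.25
tcp_pos: [0.4689, -0.0064, 0.0608]
eef_rot: [0.703, -0.064, 0.703, 0.089]
wrist_force: [0.1, 0.0, 1.0]
gripper_width: 0.092
```

```bash
python3 -c "
from h import *
go(.455,.0130,.008,102.8)"
```

```text
tcp [ 0.4689 -0.0064  0.0608] yaw 102.44 tilt [-0.0035  0.0342 -0.9994] q [-0.29  0.07  2.02  0.04  1.06 -2.1 ] t 51.25 w 0.092
tool delta mm [53.4 20.1 -9.6]
twist deg -0.36 (tool x down: +twist turns yaw negative)
```

Tilt is mended. Now I'll grip the dome.

Emit:
carry_out(commands="1 0.005 0.01 -0.003 -0.3;1 0.015 0.009 -0.004 0;1 0.015 0.003 -0.003 0;1 0.01 0 0 0;1 0.004 0 0 0;1 0 0 0 0")

```text
t: 51.85
tcp_pos: [0.4596, 0.0155, 0.0187]
eef_rot: [0.707, -0.068, 0.698, 0.09]
wrist_force: [-0.6, -1.1, 0.0]
gripper_width: 0.0917
```

```bash
python3 -c "
from h import *
go(.455,.0130,.008,102.8)"
```

```text
tcp [0.4596 0.0155 0.0187] yaw 102.85 tilt [ 0.0096  0.0314 -0.9995] q [-0.25  0.12  2.07  0.04  0.95 -2.07] t 51.85 w 0.0917
tool delta mm [10.6 -1.7 -5.2]
twist deg 0.05 (tool x down: +twist turns yaw negative)
```

Emit:
carry_out(commands="1 0.006 -0.001 -0.004 0;1 0.004 0 -0.001 0;1 0 0 0 0;0 0 0 0 0;0 0 0 0 0;0 0 0 0 0;0 0 0 0 0;0 0 0 0 0;0 0 0 0 0;0 0 0 0 0")

```text
t: 52.85
tcp_pos: [0.4571, 0.0126, 0.0101]
eef_rot: [0.709, -0.069, 0.697, 0.089]
wrist_force: [-0.3, -0.1, 0.8]
gripper_width: 0.038
```

Emit:
carry_out(commands="0 -0.012 0 0 0;0 -0.015 0 0 0;0 -0.02 0 0 0;0 -0.02 0 0 0;0 -0.02 0 0 0;0 -0.02 0 0 0;0 -0.02 0 0 0;0 -0.02 0 0 0;0 -0.02 0 0 0;0 -0.02 0 0 0;0 -0.01 0 0 0;0 0 0 0 0")

```text
t: 54.05
tcp_pos: [0.4531, 0.0067, 0.2232]
eef_rot: [0.71, -0.07, 0.695, 0.088]
wrist_force: [0.7, -0.7, -0.1]
gripper_width: 0.0272
```

```bash
python3 -c "
from h import *
t=loco(.001,0); print(t); go(*t,.22,102.8)"
```

```text
[ 0.47797515 -0.33827845]
tcp [0.4531 0.0067 0.2232] yaw 102.84 tilt [ 0.0181  0.0287 -0.9994] q [-0.28 -0.19  1.93  0.03  1.4  -2.08] t 54.05 w 0.0272
tool delta mm [  -6.2 -341.8  -52.3]
twist deg 0.04 (tool x down: +twist turns yaw negative)
```

```bash
python3 -c "
from h import *
im,cal=snap('wrist','w12'); s=read_state(); print(s['gripper_width'],proj(s['tcp_pos'],cal))
cv2.imwrite('pics/w12b.png',np.hstack([cv2.resize(im[150:330,240:400],(400,450)),cv2.resize(cv2.cvtColor(get_image('scene'),cv2.COLOR_RGB2BGR)[100:280,220:380],(400,450))]))"
```

```text
0.026843499725980935 [[318.59280594 244.87531928]]
```

View pics/w12b.png

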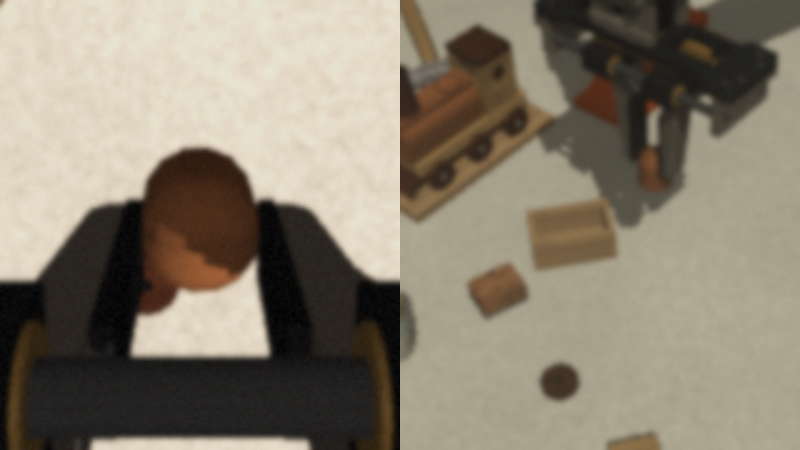

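Emit:
carry_out(commands="0 0.02 0 0 0;0 0.03 0 0 0;0 0.035 0 0 0;0 0.035 0 0 0;0 0.025 0 0 0;0 0.015 0 0 0;0 0.005 0 0 0;0 0 0 0 0")

```text
t: 54.95
tcp_pos: [0.4469, 0.0141, 0.0422]
eef_rot: [0.704, -0.067, 0.701, 0.091]
wrist_force: [-0.0, 0.2, -0.7]
gripper_width: 0.0269
```

```bash
python3 -c "
from h import *
go(.455,.0130,.03,102.8)"
```

```text
tcp [0.4469 0.0141 0.0422] yaw 102.81 tilt [ 4.000e-04  3.340e-02 -9.994e-01] q [-0.26  0.05  2.09  0.04  1.01 -2.08] t 54.95 w 0.0269
tool delta mm [12.1 -3.3  7.6]
twist deg 0.01 (tool x down: +twist turns yaw negative)
```

Emit:
carry_out(commands="0 0.005 0 0 0;0 0.003 0 0 0;0 0 0 0 0")

```text
t: 55.25
tcp_pos: [0.448, 0.0141, 0.035]
eef_rot: [0.705, -0.067, 0.7, 0.09]
wrist_force: [-0.4, -0.1, -0.1]
gripper_width: 0.0271
```

Emit:
carry_out(commands="0 0.003 0 0 0;0 0.002 0 0 0;0 0 0 0 0")

```text
t: 55.55
tcp_pos: [0.4494, 0.0139, 0.031]
eef_rot: [0.706, -0.068, 0.699, 0.09]
wrist_force: [0.3, -0.8, -0.2]
gripper_width: 0.0272
```

```bash
python3 -c "
from h import *
go(.455,.0130,.03,102.8);print(read_state()['wrist_force'])"
```

```text
tcp [0.4494 0.0139 0.031 ] yaw 102.82 tilt [ 0.0059  0.0318 -0.9995] q [-0.26  0.07  2.09  0.04  0.98 -2.08] t 55.55 w 0.0272
tool delta mm [ 1.  -2.1  5.2]
twist deg 0.02 (tool x down: +twist turns yaw negative)
[ 0.28433388 -0.76413715 -0.15834427]
```

Emit:
carry_out(commands="0 0.003 0 0 0;0 0.001 0 0 0;0 0 0 0 0")

```text
t: 55.85
tcp_pos: [0.4498, 0.014, 0.0269]
eef_rot: [0.706, -0.068, 0.699, 0.09]
wrist_force: [-0.2, 0.1, -0.2]
gripper_width: 0.0272
```

Emit:
carry_out(commands="0 0.003 0 0 0;0 0.001 0 0 0;0 0 0 0 0")

```text
t: 56.15
tcp_pos: [0.4497, 0.0141, 0.0225]
eef_rot: [0.706, -0.068, 0.699, 0.09]
wrist_force: [0.4, 0.1, -0.7]
gripper_width: 0.0274
```

```bash
python3 -c "
from h import *
go(.455,.0130,.03,102.8);print(read_state()['wrist_force'])"
```

```text
tcp [0.4497 0.0141 0.0225] yaw 102.82 tilt [ 0.0065  0.0317 -0.9995] q [-0.26  0.09  2.09  0.04  0.96 -2.08] t 56.15 w 0.0274
tool delta mm [-7.5 -2.1  5. ]
twist deg 0.02 (tool x down: +twist turns yaw negative)
[ 0.37776264  0.06991836 -0.69585339]
```

Emit:
carry_out(commands="0 0.003 0 0 0;0 0.001 0 0 0;0 0 0 0 0")

```text
t: 56.45
tcp_pos: [0.451, 0.014, 0.022]
eef_rot: [0.706, -0.068, 0.699, 0.09]
wrist_force: [-0.7, -0.8, 0.4]
gripper_width: 0.0276
```

Emit:
carry_out(commands="0 0.003 0 0 0;0 0.001 0 0 0;0 0 0 0 0")

```text
t: 56.75
tcp_pos: [0.4522, 0.014, 0.0216]
eef_rot: [0.706, -0.069, 0.699, 0.09]
wrist_force: [0.5, -0.4, 0.2]
gripper_width: 0.0272
```

```bash
python3 -c "
from h import *
go(.455,.0130,.03,102.8);print(read_state()['wrist_force'])
im,cal=snap('wrist','w13')
g=im[100:290,240:400].astype(int); m=((g[...,2]-g[...,0]>35)&(g[...,2]>60)).astype(np.uint8)
for c in cv2.findContours(m,0,2)[0]:
    if 60<cv2.contourArea(c): print(cv2.contourArea(c),np.add(cv2.boundingRect(c),[240,100,0,0]))
for h in (0,.01,.02,.035): print(h,proj([[.4505,.0138,h]],cal))
"
```

```text
tcp [0.4522 0.014  0.0216] yaw 102.93 tilt [ 0.0056  0.0316 -0.9995] q [-0.26  0.1   2.09  0.04  0.96 -2.08] t 56.75 w 0.0272
tool delta mm [-8.4 -1.3  2.6]
twist deg 0.13 (tool x down: +twist turns yaw negative)
[ 0.54526585 -0.40447555  0.19073633]
1754.5 [298 217  45  51]
0 [[317.86533977 231.08462454]]
0.01 [[318.23956302 236.34244165]]
0.02 [[318.65383049 242.16287801]]
0.035 [[319.36560157 252.16322443]]
```

Emit:
carry_out(commands="0.5 0 0 0 0;1 0 0 0 0;1 0 0 0 0;1 0 0 0 0;1 0 0 0 0;1 0 0 0 0")

```text
t: 57.4
tcp_pos: [0.4516, 0.0141, 0.0203]
eef_rot: [0.705, -0.068, 0.7, 0.09]
wrist_force: [0.0, 0.1, -0.3]
gripper_width: 0.0731
```

```bash
python3 -c "
from h import *
im,cal=snap('wrist','w14')
g=im[100:290,240:400].astype(int); m=((g[...,2]-g[...,0]>35)&(g[...,2]>60)).astype(np.uint8)
for c in cv2.findContours(m,0,2)[0]:
    if 60<cv2.contourArea(c):
        b=np.add(cv2.boundingRect(c),[240,100,0,0]); M=cv2.moments(c); p=[M['m10']/M['m00']+240,M['m01']/M['m00']+100]; print(cv2.contourArea(c),b,p,ray(p,cal,.018)); 
go(.4515,.014,.008,102.8)
"
```

```text
1783.5 [296 221  49  49] [320.1535370526119, 244.9798149705635] [[0.45174732 0.01528321]]
tcp [0.4516 0.0141 0.0203] yaw 102.9 tilt [ 0.0048  0.0319 -0.9995] q [-0.26  0.1   2.09  0.04  0.96 -2.08] t 57.45 w 0.0771
tool delta mm [12.3 -0.4 -0.3]
twist deg 0.1 (tool x down: +twist turns yaw negative)
```

Emit:
carry_out(commands="1 0.006 0 0 0;1 0.005 0.001 0 0;0.2 0 0 0 0;0 0 0 0 0;0 0 0 0 0;0 0 0 0 0;0 0 0 0 0;0 0 0 0 0;0 0 0 0 0;0 0 0 0 0;0 0 0 0 0;0 0 0 0 0")

```text
t: 58.65
tcp_pos: [0.4515, 0.0155, 0.0084]
eef_rot: [0.706, -0.068, 0.7, 0.09]
wrist_force: [0.4, -0.9, -0.8]
gripper_width: 0.0294
```

```bash
python3 -c "
from h import *
go(.4515,.014,.008,102.8)
"
```

```text
tcp [0.4515 0.0155 0.0084] yaw 102.91 tilt [ 0.005   0.0318 -0.9995] q [-0.26  0.12  2.09  0.04  0.93 -2.08] t 58.65 w 0.0294
tool delta mm [ 0.4 -1.5 -0.4]
twist deg 0.11 (tool x down: +twist turns yaw negative)
```

Emit:
carry_out(commands="0 -0.012 0 0 0;0 -0.02 0 0 0;0 -0.025 0 0 0;0 -0.025 0 0 0;0 -0.025 0 0 0;0 -0.025 0 0 0;0 -0.025 0 0 0;0 -0.025 0 0 0;0 -0.015 0 0 0;0 -0.005 0 0 0;0 0 0 0 0")

```text
t: 59.75
tcp_pos: [0.4493, 0.009, 0.2261]
eef_rot: [0.707, -0.069, 0.698, 0.09]
wrist_force: [-0.8, -0.5, 0.2]
gripper_width: 0.0291
```

```bash
python3 -c "
from h import *
t=loco(.001,0); print(t); go(*t,.21,102.8)"
```

```text
[ 0.47797515 -0.33827845]
tcp [0.4493 0.009  0.2261] yaw 102.92 tilt [ 0.009   0.0303 -0.9995] q [-0.27 -0.2   1.92  0.03  1.41 -2.07] t 59.75 w 0.0291
tool delta mm [   5.8 -345.2  -49.8]
twist deg 0.12 (tool x down: +twist turns yaw negative)
```

Emit:
carry_out(commands="0 0 -0.015 -0.002 0;0 0 -0.025 -0.004 0;0 0 -0.033 -0.005 0;0 0 -0.033 -0.005 0;0 0 -0.033 -0.005 0;0 0 -0.033 -0.005 0;0 0 -0.033 -0.005 0;0 0 -0.033 -0.005 0;0 0 -0.03 -0.004 0;0 0 -0.022 -0.003 0;0 0 -0.012 -0.002 0;0 0 0 0 0")

```text
t: 60.95
tcp_pos: [0.4669, -0.3015, 0.2015]
eef_rot: [0.701, -0.064, 0.703, 0.097]
wrist_force: [0.8, 1.1, -0.2]
gripper_width: 0.0289
```

```bash
python3 -c "
from h import *
t=loco(.001,0); print(t); go(*t,.17,102.8)"
```

```text
[ 0.47797515 -0.33827845]
tcp [ 0.4669 -0.3015  0.2015] yaw 103.04 tilt [-0.0084  0.0453 -0.9989] q [-0.81  0.15  1.64  0.03  1.4  -2.61] t 60.95 w 0.0289
tool delta mm [ 29.7 -39.8   2.4]
twist deg 0.24 (tool x down: +twist turns yaw negative)
```

Emit:
carry_out(commands="0 0 -0.012 0.001 0;0 0.005 -0.014 0.001 0.1;0 0.01 -0.01 0.001 0.1;0 0.012 -0.004 0 0;0 0.012 0 0 0;0 0.01 0 0 0;0 0.005 0 0 0;0 0 0 0 0;0 0 0 0 0")

```text
t: 61.85
tcp_pos: [0.4789, -0.333, 0.1391]
eef_rot: [0.7, -0.063, 0.704, 0.099]
wrist_force: [1.0, 0.2, -1.2]
gripper_width: 0.029
```

```bash
python3 -c "
from h import *
t=loco(.001,0); print(t); go(*t,.1195,102.8)"
```

```text
[ 0.47797515 -0.33827845]
tcp [ 0.4789 -0.333   0.1391] yaw 103.13 tilt [-0.0118  0.0505 -0.9987] q [-0.83  0.28  1.61  0.03  1.3  -2.64] t 61.85 w 0.029
tool delta mm [19.3 -5.9 -2.1]
twist deg 0.33 (tool x down: +twist turns yaw negative)
```

Emit:
carry_out(commands="0 0.007 -0.003 -0.001 0.2;0 0.006 -0.002 -0.001 0;0 0.004 0 0 0;0 0 0 0 0;0 0 0 0 0")

```text
t: 62.35
tcp_pos: [0.4783, -0.3386, 0.1218]
eef_rot: [0.701, -0.062, 0.704, 0.097]
wrist_force: [-0.2, -0.3, -0.3]
gripper_width: 0.0291
```

```bash
python3 -c "
from h import *
t=loco(.001,0.001); print(t); go(*t,.1185,102.8)"
```

```text
[ 0.4777536 -0.3373033]
tcp [ 0.4783 -0.3386  0.1218] yaw 102.91 tilt [-0.0101  0.0485 -0.9988] q [-0.84  0.3   1.62  0.03  1.26 -2.64] t 62.35 w 0.0291
tool delta mm [ 3.3  1.2 -0.3]
twist deg 0.11 (tool x down: +twist turns yaw negative)
```

Emit:
carry_out(commands="0 0.002 0.001 0 0;0 0.001 0 0 0;0 0 0 0 0;0.4 0 0 0 0;0.5 0 0 0 0;0.7 0 0 0 0;1 0 0 0 0;1 0 0 0 0;1 0 0 0 0;1 -0.01 0 0 0;1 -0.02 0 0 0;1 -0.025 0 0 0")

```text
t: 63.55
tcp_pos: [0.4772, -0.3383, 0.1731]
eef_rot: [0.699, -0.06, 0.705, 0.099]
wrist_force: [0.0, -0.9, 0.7]
gripper_width: 0.0917
```

Emit:
carry_out(commands="1 -0.025 0 0 0;1 -0.025 0 0 0;1 -0.02 0 0 0;1 -0.01 0 0 0;1 0 0 0 0")

```text
t: 64.05
tcp_pos: [0.4797, -0.3444, 0.264]
eef_rot: [0.702, -0.063, 0.703, 0.096]
wrist_force: [-0.4, -0.3, -0.5]
gripper_width: 0.0918
```

```bash
python3 - <<'E'
from h import *
im,cal=snap("wrist","w15")
print(proj([[*loco(.001),.128],[*loco(.061),.162]],cal).round(1))
g=im[100:290,240:400].astype(int); m=((g[...,2]-g[...,0]>35)&(g[...,2]>60)).astype(np.uint8)
go(.456,-.124,.15,154+90)
E
```

```text
[[319.  196.7]
 [320.4 264.5]]
tcp [ 0.4795 -0.3442  0.2631] yaw 102.92 tilt [-0.0085  0.0467 -0.9989] q [-0.84  0.2   1.46  0.02  1.53 -2.64] t 64.1 w 0.0917
tool delta mm [123.4 214.2  26.1]
twist deg 38.92 (tool x down: +twist turns yaw negative)
```

Emit:
carry_out(commands="1 0 0 0 7.8;1 0 0 0 7.8;1 0 0 0 7.8;1 0 0 0 7.8;1 0 0 0 6.5;1 0 0 0 0")

```text
t: 64.7
tcp_pos: [0.4766, -0.3408, 0.2537]
eef_rot: [0.677, 0.179, 0.699, -0.142]
wrist_force: [-0.3, 0.2, 0.9]
gripper_width: 0.0921
```

```bash
python3 - <<'E'
from h import *
go(.456,-.124,.20,64)
E
```

```text
tcp [ 0.4766 -0.3408  0.2537] yaw 63.68 tilt [-0.0186  0.058  -0.9981] q [-0.84  0.2   1.47  0.02  1.52 -1.96] t 64.7 w 0.0921
tool delta mm [  66.5  182.6 -111.9]
twist deg -0.32 (tool x down: +twist turns yaw negative)
```

Emit:
carry_out(commands="1 0.006 0.018 -0.011 0;1 0.01 0.025 -0.016 0;1 0.01 0.03 -0.018 0;1 0.01 0.03 -0.018 0;1 0.01 0.03 -0.018 0;1 0.01 0.025 -0.016 0;1 0.006 0.015 -0.01 -0.3;1 0 0.005 -0.003 0;1 0 0 0 0")

```text
t: 65.6
tcp_pos: [0.4479, -0.1195, 0.1935]
eef_rot: [0.675, 0.171, 0.706, -0.13]
wrist_force: [0.5, 0.6, -0.2]
gripper_width: 0.0921
```

```bash
python3 - <<'E'
from h import *
im,cal=snap("wrist","w16")
np.save("w16cal.npy",np.r_[cal["rvec"],cal["tvec"]])
a=np.radians(154);X=np.array([np.cos(a),np.sin(a)]);Y=np.array([-X[1],X[0]]); c=np.array([.456,-.124])
print(proj([[*(c+sx*.045*X+sy*.027*Y),.04] for sx,sy in((1,1),(1,-1),(-1,-1),(-1,1))],cal).round(1))
g=im[110:290,240:400]; hsv=cv2.cvtColor(g,cv2.COLOR_BGR2HSV)
m=(hsv[...,1]>75).astype(np.uint8); m=cv2.morphologyEx(m,cv2.MORPH_OPEN,np.ones((3,3)))
for c in cv2.findContours(m,0,2)[0]:
    if 300<cv2.contourArea(c): r=cv2.minAreaRect(c); print(cv2.contourArea(c),(cv2.boxPoints(r)+[240,110]).round(1).tolist(),r)
go(.456,-.124,.014,64)
E
```

```text
[[287.4 168.7]
 [337.6 169.8]
 [334.8 249.6]
 [286.9 249.2]]
908.0 [[326.5, 263.5], [355.6, 253.8], [367.3, 288.9], [338.2, 298.6]] ((106.90000915527344, 166.1999969482422), (36.99864196777344, 30.674089431762695), 71.56504821777344)
3838.0 [[280.0, 174.0], [329.0, 174.0], [329.0, 254.0], [280.0, 254.0]] ((64.5, 103.99999237060547), (79.99998474121094, 48.99999237060547), 90.0)
tcp [ 0.448  -0.12    0.1934] yaw 65.32 tilt [-0.0303  0.0666 -0.9973] q [-0.55 -0.08  1.88  0.04  1.4  -1.7 ] t 65.65 w 0.0919
tool delta mm [178.4  -8.9  18.9]
twist deg 1.32 (tool x down: +twist turns yaw negative)
```

```bash
python3 - <<'E'
from h import *
cal=get_calibration("wrist"); v=np.load("w16cal.npy"); cal["rvec"],cal["tvec"]=v[:3],v[3:]
w=ray([(280,174),(329,174),(329,254),(280,254)],cal,.04); print(w.round(4).tolist(),w.mean(0),[np.hypot(*(w[i]-w[i-1])).round(4) for i in range(4)])
for i in range(4):
    d=w[i]-w[i-1]; print(np.degrees(np.arctan2(d[1],d[0])).round(1),end=" ")
w=w.mean(0); go(*w,.016,65.3)
im=cv2.imread("pics/w16.png"); cv2.imwrite("pics/w16b.png",cv2.resize(im[130:330,200:440],(720,600)))
E
```

```text
[[0.4055, -0.1382], [0.4276, -0.0903], [0.5102, -0.1276], [0.4864, -0.1775]] [ 0.45744062 -0.13338763] [np.float64(0.0899), np.float64(0.0527), np.float64(0.0906), np.float64(0.0553)]
154.1 65.2 -24.2 -115.6 tcp [ 0.448  -0.12    0.1934] yaw 65.32 tilt [-0.0303  0.0666 -0.9973] q [-0.55 -0.08  1.88  0.04  1.4  -1.7 ] t 65.65 w 0.0919
tool delta mm [175.8 -16.7  24. ]
twist deg 0.02 (tool x down: +twist turns yaw negative)
```

Emit:
carry_out(commands="1 0.015 -0.005 0.008 0;1 0.035 -0.006 0.009 0;1 0.035 -0.005 0.007 0;1 0.015 0 0 0;1 0 0 0 0;1 0 0 0 0")

```text
t: 66.25
tcp_pos: [0.4644, -0.1472, 0.0915]
eef_rot: [0.678, 0.17, 0.703, -0.132]
wrist_force: [-0.7, 0.6, 1.2]
gripper_width: 0.0918
```

```bash
python3 - <<'E'
from h import *
go(.457,-.133,.012,65.3)
E
```

```text
tcp [ 0.4644 -0.1472  0.0915] yaw 65.24 tilt [-0.0232  0.0605 -0.9979] q [-0.58  0.1   1.92  0.04  1.17 -1.74] t 66.25 w 0.0918
tool delta mm [80.4  6.2 -8.9]
twist deg -0.06 (tool x down: +twist turns yaw negative)
```

Emit:
carry_out(commands="1 0.02 0.003 -0.004 0;1 0.025 0.002 -0.003 0;1 0.018 0.001 -0.002 0;1 0.008 0 0 0;1 0 0 0 0;1 0 0 0 0")

```text
t: 66.85
tcp_pos: [0.4644, -0.1404, 0.0282]
eef_rot: [0.684, 0.168, 0.697, -0.134]
wrist_force: [0.4, 0.3, 0.6]
gripper_width: 0.0917
```

```bash
python3 - <<'E'
from h import *
go(.457,-.133,.010,65.3)
E
```

```text
tcp [ 0.4644 -0.1404  0.0282] yaw 65.24 tilt [-0.0086  0.0507 -0.9987] q [-0.57  0.19  1.97  0.04  1.02 -1.73] t 66.85 w 0.0917
tool delta mm [18.6  2.9 -9.3]
twist deg -0.06 (tool x down: +twist turns yaw negative)
```

Emit:
carry_out(commands="1 0.007 0.002 -0.005 0;1 0.006 0.001 -0.003 0;1 0.003 0 0 0;1 0 0 0 0;0 0 0 0 0;0 0 0 0 0;0 0 0 0 0;0 0 0 0 0;0 0 0 0 0;0 0 0 0 0;0 0 0 0 0")

```text
t: 67.95
tcp_pos: [0.4603, -0.1348, 0.0145]
eef_rot: [0.686, 0.167, 0.695, -0.135]
wrist_force: [0.4, 0.1, -0.4]
gripper_width: 0.054
```

```bash
python3 - <<'E'
from h import *
go(.457,-.133,.010,65.3)
E
```

```text
tcp [ 0.4603 -0.1348  0.0145] yaw 65.26 tilt [-0.0036  0.0473 -0.9989] q [-0.56  0.2   1.99  0.05  0.98 -1.73] t 67.95 w 0.054
tool delta mm [ 4.6  0.1 -3.6]
twist deg -0.04 (tool x down: +twist turns yaw negative)
```

Emit:
carry_out(commands="0 -0.012 0 0 0;0 -0.02 0 0 0;0 -0.025 0 0 0;0 -0.025 0 0 0;0 -0.025 0 0 0;0 -0.025 0 0 0;0 -0.025 0 0 0;0 -0.025 0 0 0;0 -0.015 0 0 0;0 -0.005 0 0 0;0 0 0 0 0")

```text
t: 69.05
tcp_pos: [0.4596, -0.144, 0.2308]
eef_rot: [0.686, 0.167, 0.695, -0.135]
wrist_force: [-0.3, 0.4, -0.2]
gripper_width: 0.0539
```

```bash
python3 - <<'E'
from h import *
go(.50,.19,.24,82)
E
```

```text
tcp [ 0.4596 -0.144   0.2308] yaw 65.27 tilt [-0.0022  0.0461 -0.9989] q [-0.58 -0.09  1.82  0.04  1.44 -1.73] t 69.05 w 0.0539
tool delta mm [   6.1  320.4 -102.9]
twist deg -16.73 (tool x down: +twist turns yaw negative)
```

Emit:
carry_out(commands="0 0 0.015 -0.005 0;0 0 0.025 -0.008 0;0 0 0.033 -0.0105 0;0 0 0.033 -0.0105 0;0 0 0.033 -0.0105 0;0 0 0.033 -0.0105 0;0 0 0.033 -0.0105 0;0 0 0.033 -0.0105 0;0 0 0.025 -0.008 0;0 0 0.015 -0.005 0;0 0 0.008 -0.003 0;0 0 0 0 0")

```text
t: 70.25
tcp_pos: [0.4888, 0.1664, 0.2315]
eef_rot: [0.678, 0.167, 0.703, -0.137]
wrist_force: [0.3, -0.0, -0.9]
gripper_width: 0.0542
```

Emit:
carry_out(commands="0 0 0 0 -4;0 0 0 0 -6;0 0 0 0 -5;0 0 0 0 -2;0 0 0 0 0;0 0 0 0 0")

```text
t: 70.85
tcp_pos: [0.487, 0.1611, 0.228]
eef_rot: [0.693, 0.062, 0.717, -0.031]
wrist_force: [0.7, 0.5, -0.9]
gripper_width: 0.0541
```

```bash
python3 - <<'E'
from h import *
im,cal=snap("wrist","w17"); np.save("w17cal.npy",np.r_[cal["rvec"],cal["tvec"]])
go(.508,.336,.2,82)
a=np.radians(172);X=np.array([np.cos(a),np.sin(a)]);Y=np.array([-X[1],X[0]]); c=np.array([.508,.336])
p=proj([[*(c+sx*.05*X+sy*.03*Y),.06] for sx,sy in((1,1),(1,-1),(-1,-1),(-1,1))],cal); print(p.round(1))
x0,y0=(p.min(0)-40).astype(int); x0=max(x0,0);y0=max(y0,0)
c=im[y0:y0+200,x0:x0+200]; print(x0,y0,c.shape); cv2.imwrite("pics/w17b.png",cv2.resize(c,None,fx=3,fy=3,interpolation=2))
E
```

```text
tcp [0.487  0.1611 0.228 ] yaw 82.41 tilt [-0.0314  0.0464 -0.9984] q [ 0.05  0.    1.74  0.05  1.43 -1.39] t 70.9 w 0.0542
tool delta mm [ 35.4 174.8  -1. ]
twist deg 0.41 (tool x down: +twist turns yaw negative)
[[442.8 150.3]
 [494.7 150.7]
 [484.3 235.3]
 [435.3 235.5]]
395 110 (200, 200, 3)
```

```bash
python3 - <<'E'
from h import *
a=cv2.imread("pics/w17.png")[120:260,405:535]; b=cv2.imread("pics/w15.png")[90:310,240:400]
A=cv2.resize(a,(520,560),interpolation=2); B=cv2.resize(b,(280,385)); B=cv2.copyMakeBorder(B,0,175,0,0,0)
cv2.imwrite("pics/last.png",np.hstack([A,B]))
E
```

```text
(no output)
```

View pics/last.png

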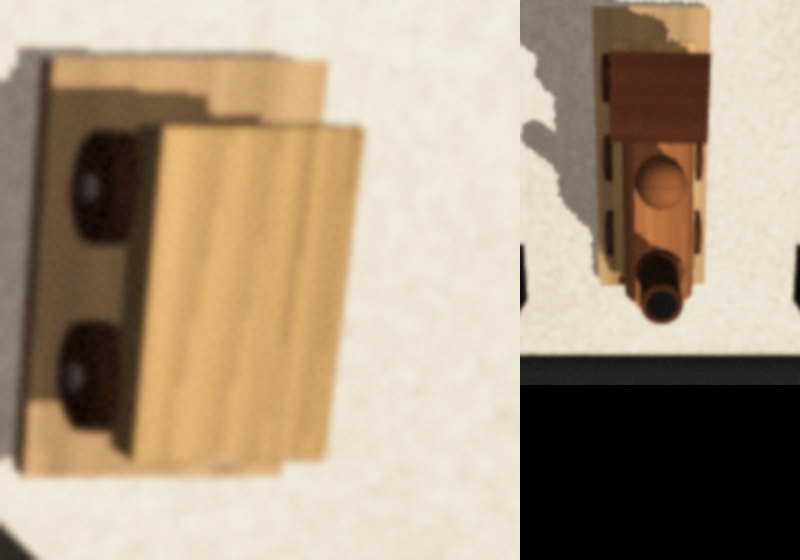

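```bash
python3 - <<'E'
from h import *
cal=get_calibration("wrist"); v=np.load("w17cal.npy"); cal["rvec"],cal["tvec"]=v[:3],v[3:]
w=ray(np.array([(162,127),(363,127),(326,459),(132,461)])/4+[405,120],cal,.06); print(w.round(4).tolist(),w.mean(0),[np.hypot(*(w[i]-w[i-1])).round(4) for i in range(4)])
for i in range(4):
    d=w[i]-w[i-1]; print(np.degrees(np.arctan2(d[1],d[0])).round(1),end=" ")
# box centre offset from TCP: 3.7 mm along -tool z at grasp
c=w.mean(0); M=rot(read_state()); t=c+M[:2,2]*.0036; print("tcp target",t); go(*t,.2,82)
E
```

```text
[[0.4563, 0.3162], [0.464, 0.3739], [0.5614, 0.3614], [0.5535, 0.3027]] [0.50879813 0.33854095] [np.float64(0.0981), np.float64(0.0581), np.float64(0.0982), np.float64(0.0593)]
172.0 82.4 -7.3 -97.7 tcp target [0.51236487 0.33807151]
tcp [0.487  0.1611 0.228 ] yaw 82.41 tilt [-0.0314  0.0464 -0.9984] q [ 0.05  0.    1.74  0.05  1.43 -1.39] t 70.9 w 0.0542
tool delta mm [ 35.3 177.5   3.1]
twist deg 0.41 (tool x down: +twist turns yaw negative)
```

Emit:
carry_out(commands="0 0.002 0.015 0.001 0;0 0.004 0.025 0.001 0;0 0.006 0.03 0.001 0;0 0.006 0.03 0.001 0;0 0.006 0.03 0.001 0;0 0.006 0.025 0 0;0 0.004 0.012 0 0;0 0 0.004 0 0;0 0 0 0 0")

```text
t: 71.8
tcp_pos: [0.5148, 0.3428, 0.1984]
eef_rot: [0.693, 0.064, 0.717, -0.033]
wrist_force: [0.2, -1.2, -1.1]
gripper_width: 0.0542
```

```bash
python3 - <<'E'
from h import *
go(.5115,.336,.09,82.2)
E
```

```text
tcp [0.5148 0.3428 0.1984] yaw 82.1 tilt [-0.0314  0.0472 -0.9984] q [ 0.36  0.28  1.49  0.06  1.39 -1.08] t 71.8 w 0.0542
tool delta mm [108.1 -11.8   1.7]
twist deg -0.1 (tool x down: +twist turns yaw negative)
```

Emit:
carry_out(commands="0 0.015 -0.003 0.001 0;0 0.025 -0.003 0.001 0;0 0.025 -0.002 0 0;0 0.02 -0.002 0 0;0 0.008 0 0 0;0 0 0 0 0;0 0 0 0 0")

```text
t: 72.5
tcp_pos: [0.5136, 0.33, 0.1004]
eef_rot: [0.693, 0.066, 0.717, -0.036]
wrist_force: [-0.3, 0.2, -0.1]
gripper_width: 0.0542
```

```bash
python3 - <<'E'
from h import *
go(.5115,.336,.0755,82.2)
E
```

```text
tcp [0.5136 0.33   0.1004] yaw 81.66 tilt [-0.0295  0.0457 -0.9985] q [ 0.34  0.36  1.59  0.06  1.2  -1.1 ] t 72.5 w 0.0542
tool delta mm [25.2  4.6 -2.1]
twist deg -0.54 (tool x down: +twist turns yaw negative)
```

Emit:
carry_out(commands="0 0.008 0.003 -0.001 -0.3;0 0.008 0.002 -0.001 -0.2;0 0.005 0 0 0;0 0.002 0 0 0;0 0 0 0 0;0 0 0 0 0")

```text
t: 73.1
tcp_pos: [0.5138, 0.3378, 0.079]
eef_rot: [0.696, 0.064, 0.715, -0.031]
wrist_force: [0.1, -0.5, -1.1]
gripper_width: 0.0543
```

```bash
python3 - <<'E'
from h import *
go(.5115,.336,.0745,82.2); print(read_state()['wrist_force'])
E
```

```text
tcp [0.5138 0.3378 0.079 ] yaw 82.24 tilt [-0.024   0.0478 -0.9986] q [ 0.36  0.39  1.6   0.06  1.16 -1.1 ] t 73.1 w 0.0543
tool delta mm [ 4.5 -2.3 -1.9]
twist deg 0.04 (tool x down: +twist turns yaw negative)
[ 0.06012224 -0.50558641 -1.12871046]
```

Emit:
carry_out(commands="0 0.002 -0.001 -0.001 0;0 0.002 0 0 0;0 0 0 0 0;0.65 0 0 0 0;0.75 0 0 0 0;0.85 0 0 0 0;1 0 0 0 0;1 0 0 0 0;1 -0.01 0 0 0;1 -0.025 0 0 0;1 -0.03 0 0 0;1 -0.03 0 0 0")

```text
t: 74.3
tcp_pos: [0.5124, 0.3314, 0.1704]
eef_rot: [0.693, 0.063, 0.717, -0.032]
wrist_force: [0.4, 0.5, 0.0]
gripper_width: 0.0919
```

Emit:
carry_out(commands="1 -0.03 0 0 0;1 -0.03 0 0 0;1 -0.02 0 0 0;1 -0.01 0 0 0;1 0 0 0 0;1 0 0 0 0")

```text
t: 74.9
tcp_pos: [0.5172, 0.3276, 0.2732]
eef_rot: [0.697, 0.065, 0.713, -0.031]
wrist_force: [-0.3, 0.4, 0.1]
gripper_width: 0.0921
```

```bash
python3 - <<'E'
from h import *
im,cal=snap("wrist","w18"); go(.51,.336,.2,82)
g=im[60:300,240:410]; hsv=cv2.cvtColor(g,cv2.COLOR_BGR2HSV)
a=np.radians(172.2);X=np.array([np.cos(a),np.sin(a)]);Y=np.array([-X[1],X[0]]); c=np.array([.508,.3365])
P=lambda L,W,z:proj([[*(c+sx*L/2*X+sy*W/2*Y),z] for sx,sy in((1,1),(1,-1),(-1,-1),(-1,1))],cal).round(1).tolist()
print("pred box rim",P(.09,.054,.1)); print("deck",P(.1,.06,.06))
# edges along the middle row/column through the box
gray=cv2.GaussianBlur(cv2.cvtColor(im,cv2.COLOR_BGR2GRAY),(3,3),0).astype(int)
m=proj([[*c,.1]],cal)[0].astype(int); print("mid",m)
print("row",[(x,gray[m[1],x]) for x in range(m[0]-52,m[0]+53,2)])
print("col",[(y,gray[y,m[0]+12]) for y in range(m[1]-70,min(m[1]+71,290),2)])
# far camera checks: jar lid, dome, chimney in top view
t,ct=snap("top","top2"); h=cv2.cvtColor(t,cv2.COLOR_BGR2HSV); mm=((h[...,0]>20)&(h[...,0]<33)&(h[...,1]>190)).astype(np.uint8)
M=cv2.moments(mm[80:140,340:420],True); print("jar lid px",M["m10"]/M["m00"]+340,M["m01"]/M["m00"]+80,M["m00"])
E
```

```text
tcp [0.5172 0.3276 0.273 ] yaw 82.24 tilt [-0.0196  0.0492 -0.9986] q [ 0.34  0.22  1.42  0.05  1.51 -1.1 ] t 74.95 w 0.0918
tool delta mm [73.4  4.  -6.3]
twist deg 0.24 (tool x down: +twist turns yaw negative)
pred box rim [[294.5, 145.8], [342.7, 145.9], [341.3, 223.2], [295.7, 223.6]]
deck [[293.1, 141.1], [341.3, 141.2], [340.0, 218.6], [294.4, 219.1]]
mid [318 185]
row [(266, np.int64(119)), (268, np.int64(118)), (270, np.int64(119)), (272, np.int64(120)), (274, np.int64(118)), (276, np.int64(119)), (278, np.int64(118)), (280, np.int64(118)), (282, np.int64(121)), (284, np.int64(122)), (286, np.int64(111)), (288, np.int64(85)), (290, np.int64(78)), (292, np.int64(77)), (294, np.int64(76)), (296, np.int64(108)), (298, np.int64(162)), (300, np.int64(169)), (302, np.int64(161)), (304, np.int64(157)), (306, np.int64(170)), (308, np.int64(176)), (310, np.int64(174)), (312, np.int64(166)), (314, np.int64(147)), (316, np.int64(107)), (318, np.int64(84)), (320, np.int64(84)), (322, np.int64(85)), (324, np.int64(84)), (326, np.int64(83)), (328, np.int64(84)), (330, np.int64(83)), (332, 
[... 1310 characters left out ...]
(83)), (197, np.int64(83)), (199, np.int64(84)), (201, np.int64(84)), (203, np.int64(83)), (205, np.int64(83)), (207, np.int64(85)), (209, np.int64(84)), (211, np.int64(84)), (213, np.int64(70)), (215, np.int64(54)), (217, np.int64(56)), (219, np.int64(98)), (221, np.int64(156)), (223, np.int64(173)), (225, np.int64(193)), (227, np.int64(217)), (229, np.int64(223)), (231, np.int64(221)), (233, np.int64(225)), (235, np.int64(228)), (237, np.int64(226)), (239, np.int64(223)), (241, np.int64(223)), (243, np.int64(225)), (245, np.int64(227)), (247, np.int64(227)), (249, np.int64(224)), (251, np.int64(224)), (253, np.int64(225)), (255, np.int64(227))]
jar lid px 380.83035714285717 111.59375 224.0
```

```bash
python3 -c "
from cell import *
print(finish_job())"
```

```text
the job is handed in; nothing more can be done
None
```

I handed the train in at about 75 s of simulated time. Every part is placed and released, and the glue jar never moved. The hand-in reports no verdict, so these are my own last checks:

| Part | Last check |
|---|---|
| Boiler | Centre about 32 mm ahead of the deck's middle (30 is flush), within 2 mm across |
| Cab | Outline matched its planned spot to about 1 pixel, close behind the boiler |
| Chimney | About 2 mm from target, standing |
| Dome | In line with the boiler, standing |
| Wagon box | Rim within about 2 mm of the centred position, in line with the deck |
| Glue jar | Lid at the same pixel as at the start, so still upright |

- **Dome grip:** the first lift caught only its rounded top because the fingers had not finished closing. I set it down and gripped it again.
- **Tool tilt:** the tool leaned further with each move, up to about 0.13 rad, which is when the chimney was set down. I brought most of that back with slow-up, fast-down moves before gripping the dome.
- **Short deck position:** the top and wrist cameras disagreed by about 6 mm, so I aimed between them, nearer the wrist. The last image agreed with that choice to about 1.5 mm.
- **Not measured:** I judged uprightness from the images only. I had no picture views left after setting the box, so its check is from pixel brightness.

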